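# Pile the wax feeder bars in the sleeved cradle

## Robot

A 6-joint arm with a two-finger parallel gripper is mounted at the origin on the work surface. World frame = base frame: x ahead of the robot, y to its left, z up, the work surface at z = 0. Lengths are in m, angles in rad, forces in N, time in s.
With the tool pointing down it reaches from about 0.35 to 0.775 m from the base axis. Payload 5.5 kg.
Tool frame: the origin (TCP) lies between the finger pads; the fingertips stand 8 mm ahead of it and the grasp point (between the pads) lies 11 mm behind it; z points along the fingers, y is the line along which they close (so a half turn about z gives the same grasp; the last joint's range is limited). The gripper opens to 85 mm and grips with 20 to 120 N. Pads are 22 mm wide; open, the fingers measure 114 mm over their backs; the gripper's body (76 mm by 85 mm) begins 54 mm behind the grasp point. The pads swing forward as they close: fully open they stand 13 mm farther back than shut.
Start: joints at [-1.481, 0.313, 0.046, 1.304, 0, 1.431], TCP at [0.131, -0.56, 0.239] pointing down, gripper open.
Joint ranges: [-2.76, 2.76], [-0.86, 1.69], [-1.03, 1.26], [-2.2, 2.34], [-1.47, 1.5], [-3.14, 3.14]. Speed limits (rad/s): [2.57, 2.57, 3.14, 3.14, 3.14, 3.14].

## Interface

Orientations are given as a unit quaternion [w, x, y, z].
In Python, from workcell import env gives the robot as it stands.
- The arm moves only by the tool move_arm, never from a script. Its argument "moves" is one flat list of numbers, 5 for each row, row after row: the shift along the world's x, y, z in m, then the turn about the world's z in rad, then the finger opening in m, from 0 to 0.0854. A call has 1 to 12 rows; each row is the pose to reach, as a shift and turn from the pose commanded when the call began; what a row does not reach only later rows make up. A row lasts 1/12 s, in which the tool goes at most 41.7 mm and 7.16 degrees, less where a joint would pass 70% of its speed; a pose out of reach is approached as far as the arm can. A call with a gripper value outside its range is refused whole. The fingers move at their own pace and stop on an object; "newtons" is the grip in N (left out, the last holds). Time passes only in rows, so rows that repeat a pose let the fingers close. It gives the time, the measured TCP pose, the force, the opening and the grip force at its end, in the units of the state.
- env.get_state(): the state, without advancing time (a new reading comes with each control period).
- env.read_camera(name): name is "scene" or "top" or "wrist"; returns a dict with "pixels" (480x640x3 uint8, red, green, blue), "camera_matrix" (3x3 intrinsics, pixels), "rvec" (rotation vector, rad) and "tvec" (3), from world to camera coordinates, as OpenCV has them. Camera axes: x right, y down, z forward; pixel columns grow to the right and rows downward; lengths in m; the calibration is good to about 2 mm. The wrist camera is an equidistant fisheye: a pixel r from the principal point sees the ray r / f radians off the axis. A picture is of the moment at which its call begins. There is no depth.
- env.hand_in(): hands the job in; it is judged then, once.
The state is a dict: "clock": time; "joint_pos": joint angles; "qvel": joint speeds; "tau": joint torques, N m; "tcp_pos": TCP position; "orientation": TCP orientation; "wrist_force": force on the tool from outside, world axes, zero at the start; "ft_torque": the same for the moment, N m; "finger_gap": finger opening in m; "grip_force": force on a finger pad.
Only numpy, scipy, OpenCV 4.12 (cv2) and the standard library are available. Lean on these libraries where they do the work, as an engineer would, in place of code of your own. Each camera call takes 0.05 s, during which the arm holds its last target. There are 200 camera calls.

## Task

First slide the two bumper rings over the cradle's two posts, fully down on their feet. Then pile every wax feeder bar that is on the bench between them as a pyramid: three side by side along the cradle's plate, all crossing the plate the short way, centred on it with their ends in line, and the rest saddled into the gaps of the layer below. Leave the tools and other things on the bench where they are.

Things in the scene. Friction and masses are not known exactly. Their poses are not given: they have to be found in the camera images.
- cradle: stacking cradle fixed to the bench: aluminium plate 100 mm (x) by 212 mm (y), 8 mm thick, an upright steel post at y = +86 and -86 mm. Posts: 16 mm in diameter, tapered tip, on a round foot 32 mm across with its top 18 mm above the bench; tip 55 mm above the bench. Origin: centre of the underside, z up. Lies left or right of the robot, turned up to 0.3 rad
- post_a (a point): centre of the top of the foot of the post at the cradle's +y end (18 mm above the bench), where a ring's underside rests; the post rises 37 mm above this point
- post_b (a point): the same for the post at the cradle's -y end
- mat: flat white laying-out board, 220 by 230 mm, 4 mm thick, fixed, on which the bars lie at the start; origin: centre of its underside
- ring1: white plastic bumper ring, 36 mm outside diameter, 20 mm bore, 20 mm tall, 30 g, lying flat on the bench at the start; origin: centre of its underside, z along its bore. The two are alike and either fits either post
- ring2: white plastic bumper ring, 36 mm outside diameter, 20 mm bore, 20 mm tall, 30 g, lying flat on the bench at the start; origin: centre of its underside, z along its bore. The two are alike and either fits either post
- bar1: olive-brown wax feeder bar: plain round cylinder 44 mm in diameter and 60 mm long, 70 to 115 g, lying on its side; it can be gripped from above across its two flat ends. Origin: its centre; x along its length (y and z turn as it rolls). All bars are alike; 4 to 6 are present, absent ones read None
- bar2: olive-brown wax feeder bar: plain round cylinder 44 mm in diameter and 60 mm long, 70 to 115 g, lying on its side; it can be gripped from above across its two flat ends. Origin: its centre; x along its length (y and z turn as it rolls). All bars are alike; 4 to 6 are present, absent ones read None
- bar3: olive-brown wax feeder bar: plain round cylinder 44 mm in diameter and 60 mm long, 70 to 115 g, lying on its side; it can be gripped from above across its two flat ends. Origin: its centre; x along its length (y and z turn as it rolls). All bars are alike; 4 to 6 are present, absent ones read None
- bar4: olive-brown wax feeder bar: plain round cylinder 44 mm in diameter and 60 mm long, 70 to 115 g, lying on its side; it can be gripped from above across its two flat ends. Origin: its centre; x along its length (y and z turn as it rolls). All bars are alike; 4 to 6 are present, absent ones read None
- bar5: olive-brown wax feeder bar: plain round cylinder 44 mm in diameter and 60 mm long, 70 to 115 g, lying on its side; it can be gripped from above across its two flat ends. Origin: its centre; x along its length (y and z turn as it rolls). All bars are alike; 4 to 6 are present, absent ones read None
- bar6: olive-brown wax feeder bar: plain round cylinder 44 mm in diameter and 60 mm long, 70 to 115 g, lying on its side; it can be gripped from above across its two flat ends. Origin: its centre; x along its length (y and z turn as it rolls). All bars are alike; 4 to 6 are present, absent ones read None
- low_a (a point): place in the cradle for the centre of a bar that lies along the cradle's x: bottom row, +y end (cradle y = +45 mm); 30 mm above the bench
- low_b (a point): place in the cradle for the centre of a bar that lies along the cradle's x: bottom row, middle (cradle y = 0); 30 mm above the bench. With the rings on, 136 mm is free between them for the three bars
- low_c (a point): place in the cradle for the centre of a bar that lies along the cradle's x: bottom row, -y end (cradle y = -45 mm); 30 mm above the bench
- mid_a (a point): place in the cradle for the centre of a bar that lies along the cradle's x: second layer, in the gap between low_a and low_b (cradle y = +22.5 mm); 68 mm above the bench
- mid_b (a point): place in the cradle for the centre of a bar that lies along the cradle's x: second layer, in the gap between low_b and low_c (cradle y = -22.5 mm); 68 mm above the bench
- top (a point): place in the cradle for the centre of a bar that lies along the cradle's x: top of the pile, in the gap between mid_a and mid_b (cradle y = 0); 106 mm above the bench
- tin: small open steel tin of wax flakes, 68 mm across, 26 mm tall, bystander beyond the cradle; origin: on its underside, near its middle
- brush: flat brush, 160 mm long, 12 mm thick, along its x, bystander beyond the board; origin: on its underside, near its middle
- square: small steel try square, about 130 by 90 mm, 16 mm thick, bystander at the far middle; origin: on its underside, near its middle
- dish: shallow steel dish, 90 mm across, 18 mm tall, bystander near the robot; origin: on its underside, near its middle
- gateblock: wax gate block, 50 by 70 mm, 30 mm tall, with a lug on top, bystander on the left; origin: on its underside, near its middle
- clampblock: steel clamp block, 60 by 40 mm, 44 mm tall, bystander on the right; origin: on its underside, near its middle
Things that resemble listed ones, but are neither listed nor needed, are in the scene too. Several things have the shape of the cradle; the one meant has the colours described above. Leave any pink look-alike of the bar6 alone.

How it is judged:
By the outcome, as a careful person would: the job done as asked, in the order asked, and still so for the second after the job is handed in, with the robot touching nothing.
Of bar1, bar2, bar3, bar4, bar5, bar6 only 4 to 6 are there at a start; the rules pass over those that are not, and their reading is None.
At some moment in a run one of bar1, bar2, bar3, bar4, bar5, bar6, ring1, ring2 may be knocked a few centimetres aside while the robot is not near it.
Once in a run the grip may slacken for a moment while it holds something.
It also fails if it takes over 210 s, if anything falls off the work surface, if the arm or the gripper's body presses on something with over 40 N, if the wrist force passes 120 N, or if a joint passes its speed limit or range.

## Working session

There is one attempt and no reset: what is moved stays moved. The work goes in short steps, Python scripts to look and compute and a tool call to move; the robot and the scene stay as the last step left them, time stands still between calls to the robot, and variables do not carry over. Pictures are saved under pics/ and viewed, at most 14 in all, crops included, and the job is handed in when it is done.

Besides the shell and the picture viewer there is one more tool, called after ">>>" by a JSON object that holds its "fn" and its "kwargs". move_arm: Moves the arm, as the interface text tells. Its arguments: {"type":"object","properties":{"moves":{"type":"array"},"newtons":{"type":"number"}},"required":["moves"]}

```bash
ls; mkdir -p pics; cat > h.py <<'E'
import numpy as np, cv2
from workcell import env
def cam(n):
    c=env.read_camera(n); R=cv2.Rodrigues(np.array(c["rvec"],float))[0]
    return dict(img=cv2.cvtColor(np.array(c["pixels"]),cv2.COLOR_RGB2BGR),K=np.array(c["camera_matrix"]),R=R,t=np.array(c["tvec"],float).ravel(),fish=n=="wrist")
def ray(c,uv):
    K=c["K"];x=(uv[0]-K[0,2])/K[0,0];y=(uv[1]-K[1,2])/K[1,1]
    if c["fish"]:
        r=np.hypot(x,y); s=np.sin(r)/r if r>1e-9 else 1; d=np.array([x*s,y*s,np.cos(r)])
    else: d=np.array([x,y,1.])
    return -c["R"].T@c["t"], c["R"].T@d/np.linalg.norm(d)
def onz(c,uv,z):
    o,d=ray(c,uv); return o+d*(z-o[2])/d[2]
def proj(c,p):
    q=c["R"]@np.array(p)+c["t"];K=c["K"]
    if c["fish"]:
        h=np.hypot(q[0],q[1]);a=np.arctan2(h,q[2])/max(h,1e-9); x,y=q[0]*a,q[1]*a
    else: x,y=q[0]/q[2],q[1]/q[2]
    return np.array([K[0,0]*x+K[0,2],K[1,1]*y+K[1,2]])
def tri(c1,u1,c2,u2):
    A=np.zeros((3,3));b=np.zeros(3)
    for c,u in((c1,u1),(c2,u2)):
        o,d=ray(c,u);M=np.eye(3)-np.outer(d,d);A+=M;b+=M@o
    return np.linalg.solve(A,b)
E
python3 - <<'E'
from h import *
for n in("scene","top","wrist"):
    c=cam(n);cv2.imwrite(f"pics/{n}0.png",c["img"]);print(n,c["K"][0,0],-c["R"].T@c["t"],c["R"][2])
s=env.get_state();print(s["tcp_pos"],s["orientation"],s["clock"])
E
```

```text
pics
scene 481.93052335880685 [1.13663192 0.26353091 0.89256993] [-0.59390845 -0.26850493 -0.75840481]
top 567.4385202761993 [ 0.45979663 -0.02077621  1.50359166] [ 0.04951804  0.00572697 -0.99875681]
wrist 371.64829954431775 [ 0.21336729 -0.54104678  0.37372572] [-0.31935576 -0.07337752 -0.94478973]
[ 0.1309399  -0.55952129  0.23859789] [-6.92847377e-04  9.93407225e-01  1.14636843e-01  2.08405754e-05] 0.15
```

View pics/scene0.png

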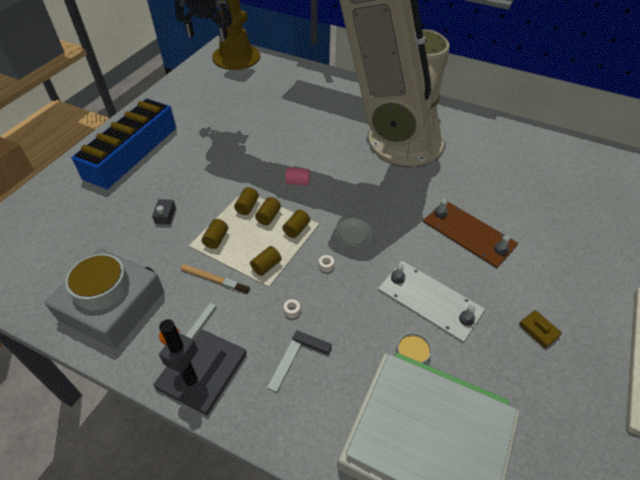

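View pics/top0.png

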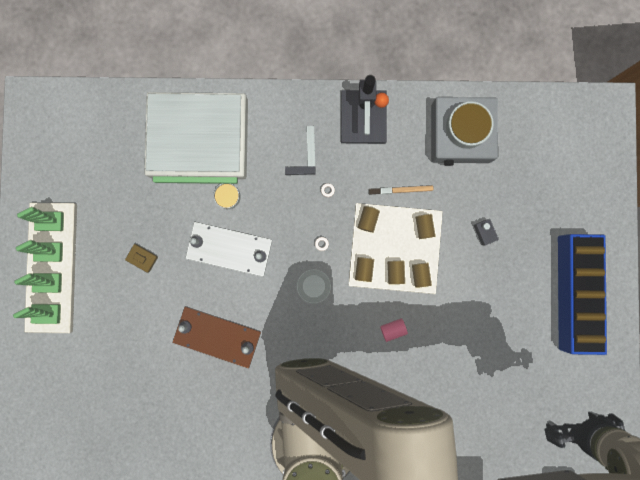

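Scene and top views show five bars on the white mat (top ≈ (369,219), (425,226), (365,269), (396,272), (421,275)). The rings are at top (328,190) and (321,244). The aluminium cradle has posts at (196,241) and (260,256). The red/brown plate, the pink bar and the bars in the crate are look-alikes.

```bash
python3 - <<'E'
from h import *
t=cam("top");s=cam("scene")
def ell(c,box,f):
    x0,y0,x1,y1=box;im=c["img"][y0:y1,x0:x1];m=f(im).astype(np.uint8)
    n,l,st,ce=cv2.connectedComponentsWithStats(m);return [(ce[i]+[x0,y0],st[i,4]) for i in range(1,n) if st[i,4]>40]
hsv=lambda im:cv2.cvtColor(im,cv2.COLOR_BGR2HSV)
white=lambda im:(hsv(im)[...,2]>195)
olive=lambda im:(hsv(im)[...,1]>110)&(hsv(im)[...,2]<160)
for b in((315,180,340,200),(310,234,333,254)):
    for ce,a in ell(t,b,white):print("ring top",ce.round(1),a,onz(t,ce,.02).round(4))
for b in((314,250,340,275),(280,295,304,322)):
    for ce,a in ell(s,b,white):print("ring scene",ce.round(1),a,onz(s,ce,.015).round(4))
def bars(c,box,z):
    x0,y0,x1,y1=box;m=olive(c["img"][y0:y1,x0:x1]).astype(np.uint8)
    for k in cv2.findContours(m,0,2)[0]:
        if cv2.contourArea(k)>80:
            r=cv2.minAreaRect(k);bp=cv2.boxPoints(r)+[x0,y0]
            P=np.array([onz(c,p,z)[:2] for p in bp]);e=[P[1]-P[0],P[2]-P[1]];L=[np.linalg.norm(v) for v in e];d=e[int(np.argmax(L))]
            print("bar",(bp.mean(0)).round(1),onz(c,bp.mean(0),z)[:2].round(4),np.round(L,3),"ang",round(np.arctan2(d[1],d[0])%np.pi,3))
bars(t,(350,200,445,296),.03)
print();bars(s,(190,185,320,285),.03)
for nm,a,b in(("postL",(194,239),(467,308)),("postR",(259,254),(397,267))): print(nm,tri(t,a,s,b))
cv2.imwrite("pics/c.png",cv2.resize(np.vstack([t["img"][210:290,180:280],s["img"][250:330,380:480]]),None,fx=3.7,fy=3.7,interpolation=2))
E
```

```text
ring top [327.6 189.7] 96 [ 0.6625 -0.0269  0.02  ]
ring top [321.6 243.5] 100 [ 0.5208 -0.013   0.02  ]
ring scene [325.8 260.7] 41 [ 0.5155 -0.0147  0.015 ]
ring scene [291.4 305.8] 66 [ 0.6575 -0.0283  0.015 ]
bar [423.5 274.5] [ 0.4434 -0.2779] [0.028 0.054] ang 0.003
bar [397.5 272.5] [ 0.4477 -0.2106] [0.029 0.054] ang 0.006
bar [365.  269.2] [ 0.4551 -0.1264] [0.055 0.031] ang 3.046
bar [427.  225.7] [ 0.5701 -0.2864] [0.026 0.056] ang 0.145
bar [370. 219.] [ 0.5858 -0.1382] [0.056 0.026] ang 2.83

bar [265.5 260.4] [ 0.5853 -0.1323] [0.072 0.049] ang 2.851
bar [214.6 233.3] [ 0.5682 -0.2806] [0.083 0.048] ang 0.196
bar [296.1 223.2] [ 0.4543 -0.1233] [0.083 0.048] ang 3.041
bar [267.7 210.5] [ 0.4478 -0.2058] [0.086 0.048] ang 0.074
bar [246.1 200.8] [ 0.4426 -0.271 ] [0.089 0.048] ang 0.178
postL [0.52716679 0.31123214 0.05671609]
postR [0.49081087 0.14558289 0.0553804 ]
```

View pics/c.png

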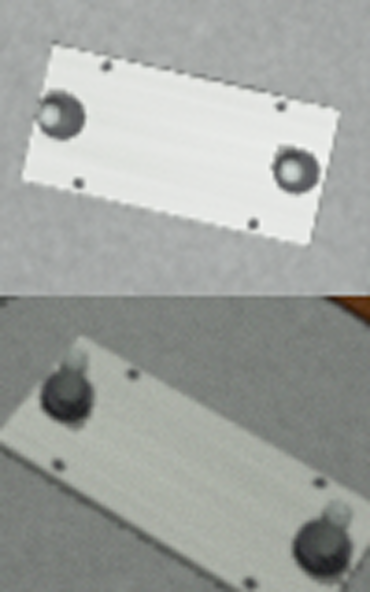

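>>> {"fn": "move_arm", "kwargs": {"moves": [0.388,0.545,0,0,0.085,0.388,0.545,0,0,0.085,0.388,0.545,0,0,0.085,0.388,0.545,0,0,0.085,0.388,0.545,0,0,0.085,0.388,0.545,0,0,0.085,0.388,0.545,0,0,0.085,0.388,0.545,0,0,0.085,0.388,0.545,0,0,0.085,0.388,0.545,0,0,0.085,0.388,0.545,0,0,0.085,0.388,0.545,0,0,0.085]}}

```text
clock: 1.25
tcp_pos: [0.4217, -0.1507, 0.2396]
orientation: [0.0, 0.993, 0.115, 0.0]
wrist_force: [0.4, -0.1, 0.8]
finger_gap: 0.0851
grip_force: 0.0
```

```bash
python3 - <<'E'
from h import *
s=env.get_state();print(s["tcp_pos"],s["joint_pos"],s["clock"])
E
```

```text
[ 0.42170638 -0.15065935  0.23957851] [-5.22662306e-01  6.65462418e-02 -2.58962464e-01  1.24446087e+00
 -1.17110153e-04  2.38925539e+00] 1.25
```

>>> {"fn": "move_arm", "kwargs": {"moves": [0.098,0.137,-0.03,0.7,0.065,0.098,0.137,-0.03,0.7,0.065,0.098,0.137,-0.03,0.7,0.065,0.098,0.137,-0.03,0.7,0.065,0.098,0.137,-0.03,0.7,0.065,0.098,0.137,-0.03,0.7,0.065,0.098,0.137,-0.03,0.7,0.065,0.098,0.137,-0.03,0.7,0.065]}}

```text
clock: 1.92
tcp_pos: [0.5188, -0.0154, 0.2091]
orientation: [-0.0, 0.894, 0.448, -0.0]
wrist_force: [0.2, 0.9, -0.2]
finger_gap: 0.0647
grip_force: 0.0
```

```bash
cat >> h.py <<'E'
hsv=lambda im:cv2.cvtColor(im,cv2.COLOR_BGR2HSV)
def tcp():
    s=env.get_state();q=s["orientation"];R=__import__("scipy.spatial.transform",fromlist=["Rotation"]).Rotation.from_quat(np.r_[q[1:],q[0]]).as_matrix()
    return np.array(s["tcp_pos"]),np.arctan2(R[1,0],R[0,0]),s
E
python3 - <<'E'
from h import *
p,y,s=tcp();print(p,y,s["joint_pos"])
c=cam("wrist");cv2.imwrite("pics/w1.png",c["img"]);print(proj(c,[.52,-.013,.02]),proj(c,[.66,-.028,.02]))
E
```

```text
[ 0.51884563 -0.01536326  0.20914538] 0.9280221419577728 [-1.84286311e-01  2.16741647e-01 -1.56940954e-01  1.19749290e+00
 -9.32965365e-05  2.02928426e+00]
[321.08288798 204.36128144] [455.91851592 128.74526481]
```

View pics/w1.png

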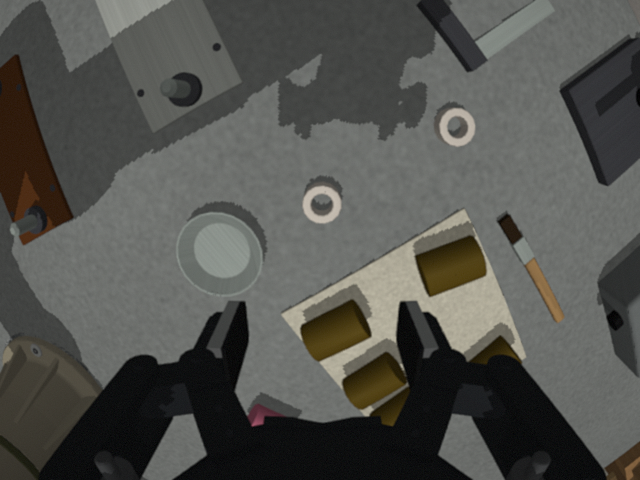

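The wrist view shows rings at (322,205) and (457,127), the near post's tip at about (168,89), and the dish left of the near ring.

```bash
cat >> h.py <<'E'
def rings(c):
    m=((hsv(c["img"])[...,2]>165)&(hsv(c["img"])[...,1]<60)).astype(np.uint8)
    k,h=cv2.findContours(m,cv2.RETR_CCOMP,cv2.CHAIN_APPROX_NONE); out=[]
    for i in range(len(k)):
        if h[0][i][3]<0 and h[0][i][2]>=0:
            r=cv2.minEnclosingCircle(k[i]);hol=max((k[j] for j in range(len(k)) if h[0][j][3]==i),key=cv2.contourArea)
            if 12<r[1]<40 and len(hol)>5:
                e=cv2.fitEllipse(k[i]); eh=cv2.fitEllipse(hol)
                out.append((e,eh))
    return out
E
python3 - <<'E'
from h import *
p,y,s=tcp();c=cam("wrist");t=cam("top");sc=cam("scene")
print(proj(c,p),proj(c,p+[0,0,-.19]))
def tc(c,b):
    x0,y0,x1,y1=b;m=(hsv(c["img"][y0:y1,x0:x1])[...,2]>(195 if c is t else 185)).astype(np.uint8);k=max(cv2.findContours(m,0,1)[0],key=cv2.contourArea)
    return np.array(cv2.fitEllipse(k)[0])+[x0,y0]
for e,eh in rings(c):
    print(np.round(e[0],1),np.round(e[1],1),np.round(eh[0],1),"outer",onz(c,e[0],.02).round(4),"hole",onz(c,eh[0],.02).round(4))
for b,bs in(((315,180,340,200),(280,295,304,322)),((310,234,333,254),(314,250,340,275))):
    u=tc(t,b);v=tc(sc,bs)
    w=min((e[0] for e,_ in rings(c)),key=lambda q:np.hypot(*(np.array(q)-proj(c,onz(t,u,.02)))))
    print("tri tw",tri(t,u,c,w).round(4),"sw",tri(sc,v,c,w).round(4))
E
```

```text
[320.97404583 319.69432607] [321.56769002 206.93341774]
[454.9 219.3] [ 8.7 61.1] [440.  225.5] outer [ 0.6138 -0.1003  0.02  ] hole [ 0.5983 -0.0965  0.02  ]
[321.  203.9] [35.7 36.6] [321.  204.1] outer [ 0.5202 -0.0131  0.02  ] hole [ 0.5201 -0.0132  0.02  ]
[456.5 126.4] [33.7 36.1] [456.6 126.4] outer [ 0.6617 -0.0271  0.02  ] hole [ 0.6619 -0.0271  0.02  ]
tri tw [ 0.6622 -0.0271  0.0192] sw [ 0.6613 -0.0264  0.0213]
tri tw [ 0.5121 -0.0134 -0.0027] sw [ 0.5206 -0.0122  0.023 ]
```

>>> {"fn": "move_arm", "kwargs": {"moves": [0.001,0.002,-0.04,0,0.062,0.001,0.002,-0.08,0,0.062,0.001,0.002,-0.12,0,0.062,0.001,0.002,-0.15,0,0.062,0.001,0.002,-0.18,0,0.062,0.001,0.002,-0.199,0,0.062,0.001,0.002,-0.199,0,0.062,0.001,0.002,-0.199,0,0.03,0.001,0.002,-0.199,0,0.03,0.001,0.002,-0.199,0,0.03,0.001,0.002,-0.199,0,0.03,0.001,0.002,-0.199,0,0.03], "newtons": 40}}

```text
clock: 3.12
tcp_pos: [0.5216, -0.014, 0.0122]
orientation: [0.001, 0.894, 0.448, 0.001]
wrist_force: [-0.4, 0.0, 6.8]
finger_gap: 0.0348
grip_force: 40.4
```

>>> {"fn": "move_arm", "kwargs": {"moves": [0,0,0.03,0,0.03,0,0,0.07,0,0.03,0,0,0.11,0,0.03,-0.02,0.03,0.12,0,0.03,-0.04,0.06,0.12,0,0.03,-0.055,0.09,0.12,0,0.03,-0.055,0.12,0.12,0,0.03,-0.055,0.125,0.12,0,0.03,-0.055,0.125,0.12,0,0.03]}}

```text
clock: 3.87
tcp_pos: [0.465, 0.113, 0.1311]
orientation: [0.0, 0.893, 0.45, 0.001]
wrist_force: [-0.4, -0.6, -0.9]
finger_gap: 0.0347
grip_force: 40.2
```

```bash
python3 - <<'E'
from h import *
p,y,s=tcp();print(p,y,s["joint_pos"],s["finger_gap"])
c=cam("wrist");cv2.imwrite("pics/w2.png",c["img"]);print(proj(c,[.491,.1456,.055]),proj(c,[.491,.1456,.018]),proj(c,p))
for e,eh in rings(c): print(np.round(e[0],1),np.round(e[1],1),np.round(eh[0],1))
E
```

```text
[0.46499727 0.11298685 0.13107206] 0.9333525409039984 [ 7.04007968e-02  1.90799703e-01 -3.90838577e-01  9.87417173e-01
 -7.45603435e-06  2.27864165e+00] 0.03467156843779467
[323.69414156 186.68634054] [323.39067205 175.98305658] [320.97803502 319.72388553]
[600.2 230.6] [24.4 37.4] [600.5 230.7]
```

View pics/w2.png

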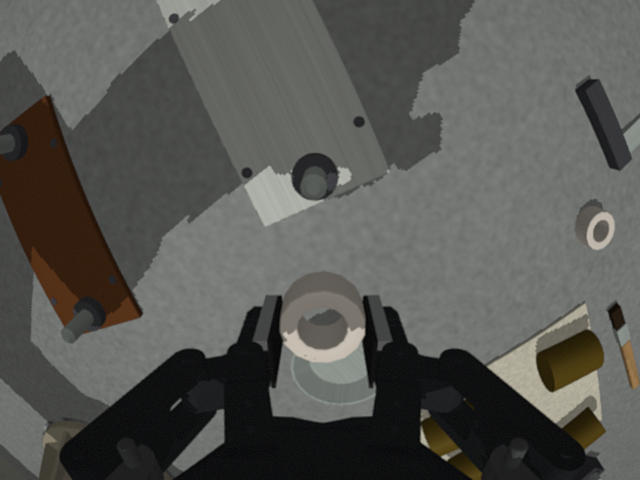

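The post (tip ≈ (314,187)) is up-image of the held ring, whose hole is at about (322,327).

```bash
python3 - <<'E'
from h import *
im=cv2.imread("pics/w2.png");c=cv2.convertScaleAbs(im,alpha=1.6,beta=15)
a=cv2.resize(c[145:210,275:355],None,fx=5,fy=5,interpolation=2);b=cv2.resize(c[265:370,270:375],None,fx=3.8095,fy=3.8095,interpolation=2)
cv2.imwrite("pics/w2c.png",np.vstack([a[:,:400],cv2.resize(b,(400,270*0+275))*1]) if 0 else np.hstack([cv2.copyMakeBorder(a,0,75,0,0,0),b]))
w=cam("wrist");p,_,_=tcp()
print(proj(w,p+[0,0,.0078]),proj(w,p+[0,0,-.0122]))
E
```

```text
[322.2099367  330.49805704] [322.13882475 306.35732502]
```

View pics/w2c.png

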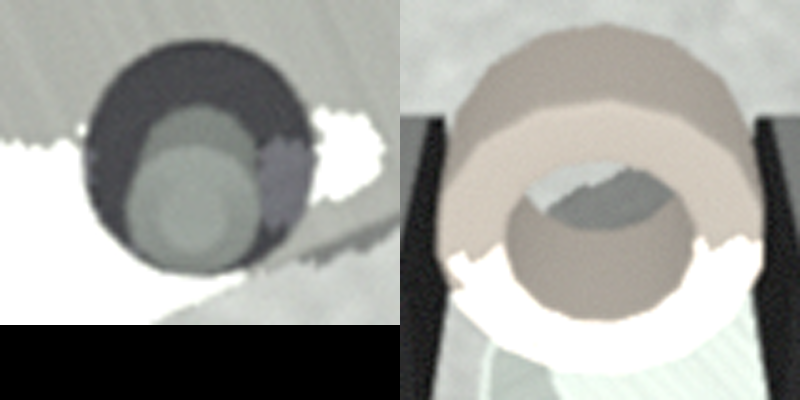

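```bash
python3 - <<'E'
from h import *
w=cam("wrist");p,_,_=tcp()
r=onz(w,(322.5,328.4),p[2]+.0078);q=onz(w,(313.4,187.8),.055);f=onz(w,(315,175),.018)
print(r,q,f,q-r)
t=cam("top");s=cam("scene")
print(tri(w,(313.4,187.8),s,(399,266)),tri(w,(313.4,187.8),t,(259,254.5)))
E
```

```text
[0.46616713 0.11125472 0.13828165] [0.48626219 0.14678343 0.055     ] [0.48725567 0.14764243 0.018     ] [ 0.02009506  0.03552872 -0.08328165]
[0.48629243 0.14730217 0.05507368] [0.4880193  0.146643   0.05886593]
```

>>> {"fn": "move_arm", "kwargs": {"moves": [0.01,0.018,0,0,0.03,0.02,0.0355,0,0,0.03,0.02,0.0355,-0.03,0,0.03,0.02,0.0355,-0.05,0,0.03,0.02,0.0355,-0.056,0,0.03,0.02,0.0355,-0.056,0,0.03,0.02,0.0355,-0.056,0,0.03]}}

```text
clock: 4.7
tcp_pos: [0.485, 0.1462, 0.0745]
orientation: [-0.0, 0.894, 0.448, -0.0]
wrist_force: [0.3, 0.3, -0.2]
finger_gap: 0.0349
grip_force: 40.2
```

```bash
python3 - <<'E'
from h import *
p,y,s=tcp();w=cam("wrist");print(p)
c=cv2.convertScaleAbs(w["img"],alpha=1.6,beta=15)
cv2.imwrite("pics/w3.png",cv2.resize(c[250:370,260:400],None,fx=4,fy=4,interpolation=2))
E
```

```text
[0.48503486 0.14619697 0.07447643]
```

View pics/w3.png

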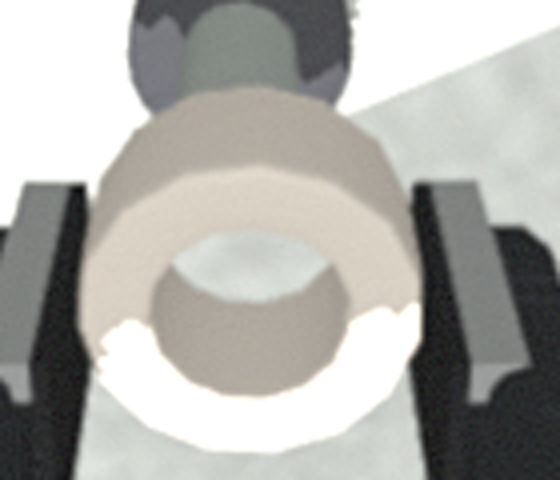

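The tip is hidden behind the ring. The post shaft is centred at column ≈320 and the ring's hole at ≈322.5.

```bash
python3 - <<'E'
from h import *
w=cam("wrist");p,y,_=tcp()
r=onz(w,(322.5,250+313/4),p[2]+.0078);print("ring",r,r-p)
for z in(.018,.03,.045,.055):print(z,proj(w,[r[0],r[1],z]))
print(proj(w,[.4863,.1468,.018]),proj(w,[.4863,.1468,.055]))
E
```

```text
ring [0.4867919  0.14677512 0.08334453] [0.00078315 0.00022283 0.0078    ]
0.018 [322.29242258 264.56172016]
0.03 [322.32159287 273.45836714]
0.045 [322.36278581 286.05109083]
0.055 [322.39366151 295.5125159 ]
[321.56689831 265.00861505] [321.5280834  296.02302448]
```

>>> {"fn": "move_arm", "kwargs": {"moves": [-0.001,0.0007,0,0,0.03,-0.001,0.0007,-0.005,0,0.03,-0.001,0.0007,-0.01,0,0.03,-0.001,0.0007,-0.015,0,0.03,-0.001,0.0007,-0.019,0,0.03,-0.001,0.0007,-0.019,0,0.03]}}

```text
clock: 5.3
tcp_pos: [0.4833, 0.1475, 0.0542]
orientation: [-0.0, 0.894, 0.448, -0.001]
wrist_force: [1.2, 0.1, -0.9]
finger_gap: 0.0343
grip_force: 40.2
```

>>> {"fn": "move_arm", "kwargs": {"moves": [0,0,-0.006,0,0.03,0,0,-0.012,0,0.03,0,0,-0.018,0,0.03,0,0,-0.023,0,0.03,0,0,-0.025,0,0.03,0,0,-0.025,0,0.03]}}

```text
clock: 5.8
tcp_pos: [0.4834, 0.1475, 0.0302]
orientation: [-0.0, 0.894, 0.448, -0.0]
wrist_force: [-1.1, -0.4, 1.9]
finger_gap: 0.0349
grip_force: 40.4
```

>>> {"fn": "move_arm", "kwargs": {"moves": [0,0,0,0,0.062,0,0,0,0,0.062,0,0,0,0,0.062,0,0,0.04,0,0.062,0,0,0.08,0,0.062,0,0,0.12,0,0.062,0.03,-0.03,0.14,0,0.062,0.06,-0.06,0.15,0,0.062,0.09,-0.09,0.15,0,0.062,0.118,-0.117,0.15,0,0.062,0.146,-0.145,0.15,0,0.062,0.174,-0.173,0.15,0,0.062]}}

```text
clock: 6.8
tcp_pos: [0.6587, -0.0265, 0.1804]
orientation: [0.0, 0.894, 0.448, 0.0]
wrist_force: [0.6, 0.5, 0.8]
finger_gap: 0.062
grip_force: 0.0
```

```bash
python3 - <<'E'
from h import *
w=cam("wrist");p,y,_=tcp();print(p,y)
for e,eh in rings(w): print(np.round(e[0],1),np.round(e[1],1),"z.02",onz(w,e[0],.02).round(4),onz(w,eh[0],.02).round(4),"z.038",onz(w,e[0],.038).round(4))
t=cam("top");s=cam("scene");cv2.imwrite("pics/t2.png",t["img"]);cv2.imwrite("pics/s2.png",s["img"]);cv2.imwrite("pics/w4.png",w["img"])
print(proj(s,[.486,.147,.038]),proj(t,[.486,.147,.038]),proj(w,[.486,.147,.038]))
E
```

```text
[ 0.6640951  -0.03284395  0.17851571] 0.9245911527363679
[325.2 214.2] [39.  40.7] z.02 [ 0.6621 -0.0271  0.02  ] [ 0.6621 -0.0274  0.02  ] z.038 [ 0.665 -0.023  0.038]
[397.68547005 270.42568004] [259.48254933 255.91935231] [ 56.7555649 187.5125143]
```

```bash
python3 - <<'E'
from h import *
w=cam("wrist");p,y,s=tcp();print(p,y,s["qvel"])
for e,eh in rings(w): print("z.02",onz(w,e[0],.02).round(4))
E
```

```text
[ 0.65754055 -0.02600003  0.17889566] 0.9277600400552048 [ 0.03582793 -0.03943306 -0.04143219  0.00766091  0.00394206  0.00039432]
z.02 [ 0.6622 -0.0271  0.02  ]
```

>>> {"fn": "move_arm", "kwargs": {"moves": [0.0045,-0.0012,-0.03,0,0.062,0.0045,-0.0012,-0.07,0,0.062,0.0045,-0.0012,-0.11,0,0.062,0.0045,-0.0012,-0.14,0,0.062,0.0045,-0.0012,-0.16,0,0.062,0.0045,-0.0012,-0.167,0,0.062,0.0045,-0.0012,-0.167,0,0.062,0.0045,-0.0012,-0.167,0,0.03,0.0045,-0.0012,-0.167,0,0.03,0.0045,-0.0012,-0.167,0,0.03,0.0045,-0.0012,-0.167,0,0.03,0.0045,-0.0012,-0.167,0,0.03]}}

```text
clock: 8.0
tcp_pos: [0.6636, -0.026, 0.0162]
orientation: [0.001, 0.894, 0.448, 0.002]
wrist_force: [-1.4, 1.0, 6.6]
finger_gap: 0.0343
grip_force: 39.7
```

>>> {"fn": "move_arm", "kwargs": {"moves": [0,0,0.03,0,0.03,0,0,0.07,0,0.03,0,0,0.105,0,0.03,-0.02,0.035,0.12,0,0.03,-0.035,0.07,0.12,0,0.03,-0.05,0.1,0.12,0,0.03,-0.07,0.135,0.12,0,0.03,-0.09,0.17,0.12,0,0.03,-0.11,0.205,0.12,0,0.03,-0.13,0.24,0.12,0,0.03,-0.145,0.275,0.12,0,0.03,-0.16,0.304,0.12,0,0.03]}}

```text
clock: 9.0
tcp_pos: [0.5012, 0.2801, 0.1348]
orientation: [0.0, 0.894, 0.449, 0.001]
wrist_force: [0.3, 0.0, 0.2]
finger_gap: 0.0346
grip_force: 40.1
```

```bash
python3 - <<'E'
from h import *
for i in range(4): w=cam("wrist")
p,y,s=tcp();print(p,y,s["joint_pos"],s["finger_gap"])
c=cv2.convertScaleAbs(w["img"],alpha=1.6,beta=15)
cv2.imwrite("pics/w5.png",w["img"])
o=proj(w,[.523,.313,.05]).astype(int);print(o)
a=cv2.resize(c[o[1]-55:o[1]+65,o[0]-60:o[0]+60],None,fx=3.333,fy=3.333,interpolation=2);b=cv2.resize(c[260:380,265:385],None,fx=3.333,fy=3.333,interpolation=2)
cv2.imwrite("pics/w5c.png",np.hstack([a,b]))
for z in(-.0162,-.0122,.0038,.0078): print(proj(w,p+[0,0,z]))
E
```

```text
[0.50194408 0.27884905 0.13433074] 0.9321147013377225 [ 3.67579051e-01  3.61129382e-01 -1.48459792e-01  1.05930039e+00
 -5.31469367e-04  2.57705747e+00] 0.03432856153402048
[317 187]
[324.09743956 302.16984227]
[324.15009656 306.41734709]
[324.3826369  325.28026059]
[324.44683838 330.51889714]
```

View pics/w5c.png

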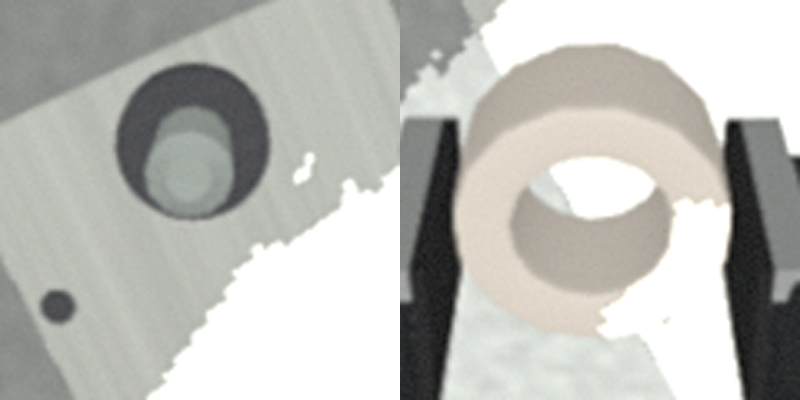

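```bash
python3 - <<'E'
from h import *
w=cam("wrist");p,_,_=tcp();print(p)
r=onz(w,(322.45,327.2),p[2]+.0058);q=onz(w,(313.6,184.6),.055);f=onz(w,(314.6,174.6),.016)
print(r,q,f,q-r)
E
```

```text
[0.50245989 0.27797595 0.13415591]
[0.5023209  0.27833504 0.13995591] [0.52361784 0.31543666 0.055     ] [0.52321377 0.3150958  0.016     ] [ 0.02129694  0.03710162 -0.08495591]
```

>>> {"fn": "move_arm", "kwargs": {"moves": [0.01,0.02,0,0,0.03,0.0208,0.0373,0,0,0.03,0.0208,0.0373,-0.03,0,0.03,0.0208,0.0373,-0.05,0,0.03,0.0208,0.0373,-0.056,0,0.03,0.0208,0.0373,-0.056,0,0.03,0.0208,0.0373,-0.056,0,0.03,0.0208,0.0373,-0.056,0,0.03]}}

```text
clock: 9.92
tcp_pos: [0.5241, 0.3149, 0.0788]
orientation: [0.0, 0.894, 0.448, 0.001]
wrist_force: [0.6, 0.5, 0.6]
finger_gap: 0.0346
grip_force: 40.1
```

```bash
python3 - <<'E'
from h import *
w=cam("wrist");p,y,s=tcp();print(p)
c=cv2.convertScaleAbs(w["img"],alpha=1.6,beta=15)
cv2.imwrite("pics/w6.png",cv2.resize(c[230:370,260:400],None,fx=4,fy=4,interpolation=2))
r=onz(w,(322.45,327.2),p[2]+.0058);print(r)
for z in(.018,.03,.045,.055):print(z,proj(w,[r[0],r[1],z]))
E
```

```text
[0.52408923 0.3150872  0.07903037]
[0.52458222 0.31453632 0.08483037]
0.018 [322.20246055 263.61064743]
0.03 [322.23620327 272.26577668]
0.045 [322.2838396  284.49155155]
0.055 [322.31953826 293.65884778]
```

View pics/w6.png

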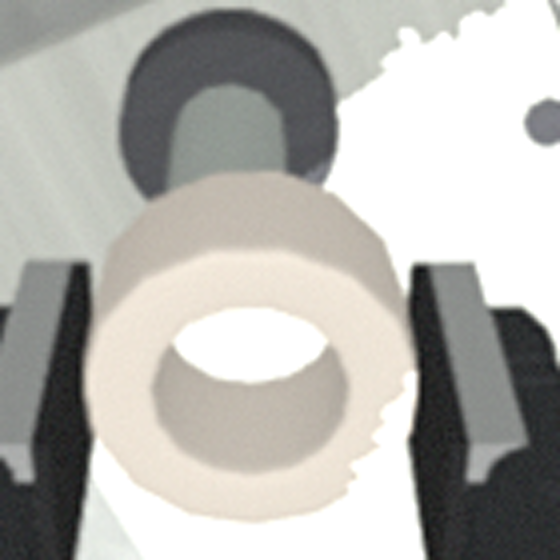

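>>> {"fn": "move_arm", "kwargs": {"moves": [-0.0021,0.0016,0,0,0.03,-0.0021,0.0016,0,0,0.03,-0.0021,0.0016,-0.004,0,0.03,-0.0021,0.0016,-0.009,0,0.03,-0.0021,0.0016,-0.014,0,0.03,-0.0021,0.0016,-0.019,0,0.03,-0.0021,0.0016,-0.022,0,0.03,-0.0021,0.0016,-0.022,0,0.03]}}

```text
clock: 10.63
tcp_pos: [0.5213, 0.3171, 0.0547]
orientation: [-0.0, 0.894, 0.448, 0.001]
wrist_force: [4.5, 1.8, -2.7]
finger_gap: 0.0347
grip_force: 40.1
```

>>> {"fn": "move_arm", "kwargs": {"moves": [0.0008,0.0003,-0.005,0,0.03,0.0008,0.0003,-0.01,0,0.03,0.0008,0.0003,-0.015,0,0.03,0.0008,0.0003,-0.02,0,0.03,0.0008,0.0003,-0.024,0,0.03,0.0008,0.0003,-0.024,0,0.03,0.0008,0.0003,-0.024,0,0.03]}}

```text
clock: 11.22
tcp_pos: [0.5216, 0.3172, 0.0341]
orientation: [0.0, 0.894, 0.448, 0.001]
wrist_force: [-4.2, -2.1, 20.5]
finger_gap: 0.0344
grip_force: 41.9
```

>>> {"fn": "move_arm", "kwargs": {"moves": [0,0,0,0,0.062,0,0,0,0,0.062,0,0,0,0,0.062,0,0,0.04,0,0.062,0,0,0.08,0,0.062,0,0,0.12,0,0.062,-0.01,-0.03,0.15,0,0.062,-0.025,-0.06,0.18,0,0.062,-0.04,-0.1,0.19,0,0.062,-0.05,-0.13,0.19,0,0.062,-0.05,-0.14,0.19,0,0.062,-0.05,-0.14,0.19,0,0.062]}}

```text
clock: 12.22
tcp_pos: [0.4707, 0.1749, 0.2213]
orientation: [0.0, 0.895, 0.447, -0.0]
wrist_force: [0.5, 1.5, 0.1]
finger_gap: 0.0618
grip_force: 0.0
```

```bash
python3 - <<'E'
from h import *
for i in range(3): w=cam("wrist")
p,y,s=tcp();print(p,y)
cv2.imwrite("pics/w7.png",w["img"])
for e,eh in rings(w): print(np.round(e[0],1),np.round(e[1],1),"z.038",onz(w,e[0],.038).round(4))
E
```

```text
[0.47165066 0.17755182 0.22068058] 0.929670201540584
```

View pics/w7.png

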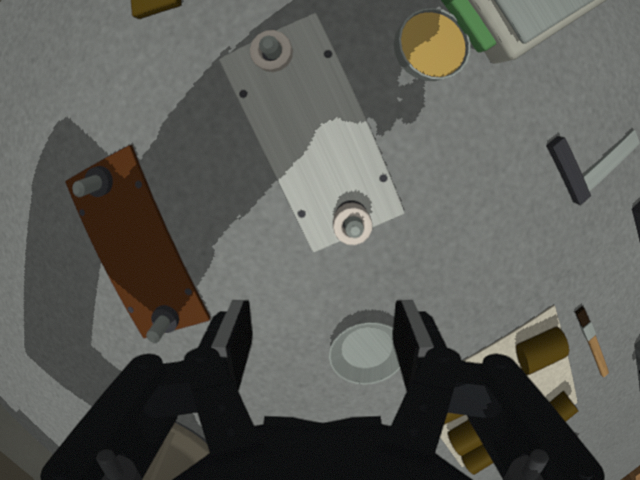

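Both rings sit on their feet: the near one is at (352,224) and the far one at (271,50), each with its post through it. The plate corners are about (320,14), (221,57), (315,251) and (404,213).

```bash
python3 - <<'E'
from h import *
w=cam("wrist")
C=np.array([onz(w,u,.008)[:2] for u in((320,14),(221,57),(315,251),(404,213))]);print(C.round(4),C.mean(0))
print([np.linalg.norm(C[i]-C[(i+1)%4]).round(4) for i in range(4)])
d=(C[0]+C[1]-C[2]-C[3])/2;print(np.arctan2(-d[0],d[1]))
R=onz(w,(352,228),.055);L=onz(w,(268,45),.055);print(R,L,(R+L)/2,np.arctan2(-(L-R)[0],(L-R)[1]))
E
```

```text
[[0.5773 0.3219]
 [0.4806 0.3467]
 [0.4354 0.1403]
 [0.5297 0.1198]] [0.50576662 0.2321989 ]
[np.float64(0.0998), np.float64(0.2113), np.float64(0.0965), np.float64(0.2076)]
-0.22339743831232298
[0.48506365 0.15234736 0.055     ] [0.52170183 0.3158131  0.055     ] [0.50338274 0.23408023 0.055     ] -0.22048975514046878
```

>>> {"fn": "move_arm", "kwargs": {"moves": [0,-0.04,0.02,0.1,0.085,0.01,-0.08,0.03,0.2,0.085,0.01,-0.12,0.03,0.3,0.085,0.02,-0.16,0.03,0.4,0.085,0.02,-0.2,0.03,0.5,0.085,0.03,-0.24,0.03,0.6,0.085,0.03,-0.28,0.03,0.62,0.085,0.03,-0.32,0.03,0.62,0.085,0.03,-0.36,0.03,0.62,0.085,0.03,-0.4,0.03,0.62,0.085,0.03,-0.43,0.03,0.62,0.085,0.03,-0.43,0.03,0.62,0.085]}}

```text
clock: 13.42
tcp_pos: [0.5025, -0.2577, 0.2497]
orientation: [0.0, 0.716, 0.698, -0.001]
wrist_force: [0.7, 1.0, 0.2]
finger_gap: 0.0851
grip_force: 0.0
```

```bash
cat >> h.py <<'E'
def bars(c,z=.026,lo=(.38,-.36),hi=(.64,-.06)):
    """olive blobs -> bar centre/axis; silhouette min-area rect at mid height z"""
    H=hsv(c["img"]);m=((H[...,0]>12)&(H[...,0]<36)&(H[...,1]>110)&(H[...,2]<190)).astype(np.uint8)
    m=cv2.morphologyEx(m,cv2.MORPH_OPEN,np.ones((3,3)));out=[]
    for k in cv2.findContours(m,0,cv2.CHAIN_APPROX_NONE)[0]:
        if cv2.contourArea(k)<300: continue
        W=np.array([onz(c,p[0],z)[:2] for p in k],np.float32)
        r=cv2.minAreaRect(W*1000);b=cv2.boxPoints(r)/1000;e=[b[1]-b[0],b[2]-b[1]];L=[np.linalg.norm(v) for v in e];i=int(np.argmax(L))
        ctr=b.mean(0); a=np.arctan2(e[i][1],e[i][0]); a=(a+np.pi/2)%np.pi-np.pi/2
        if lo[0]<ctr[0]<hi[0] and lo[1]<ctr[1]<hi[1]: out.append((ctr,a,L[i],L[1-i],cv2.boundingRect(k)))
    return out
E
python3 - <<'E'
from h import *
for i in range(3): w=cam("wrist")
p,y,s=tcp();print(p,y,s["joint_pos"][5])
for b in bars(w): print(b[0].round(4),"ang",round(b[1],3),"len",b[2].round(3),b[3].round(3),b[4])
cv2.imwrite("pics/w8.png",w["img"])
E
```

```text
[ 0.50188996 -0.25211103  0.25026125] 1.550401851731647 0.9824459776402539
[ 0.5702 -0.2831] ang 0.162 len 0.063 0.044 (357, 202, 64, 49)
[ 0.4399 -0.2745] ang 0.143 len 0.066 0.043 (231, 196, 65, 49)
[ 0.4458 -0.2076] ang 0.054 len 0.065 0.042 (232, 131, 66, 47)
[ 0.5876 -0.135 ] ang -0.281 len 0.066 0.043 (373, 50, 71, 58)
[ 0.4524 -0.1249] ang -0.103 len 0.064 0.042 (234, 49, 68, 45)
```

View pics/w8.png

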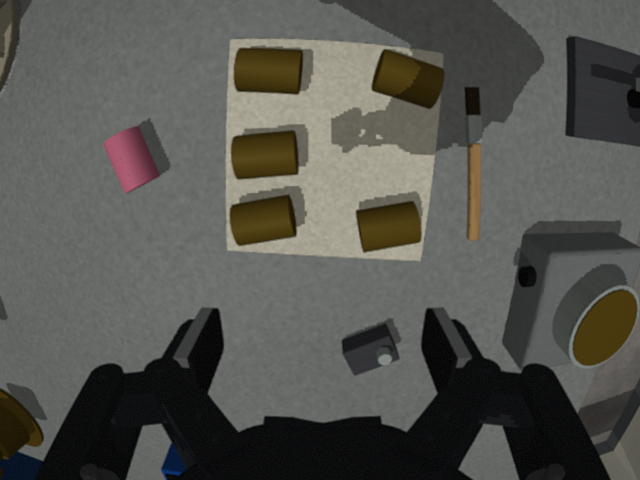

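The view shows all five bars, spread apart on the mat; the pink look-alike is off to the left.

>>> {"fn": "move_arm", "kwargs": {"moves": [-0.015,0.035,-0.01,-0.04,0.085,-0.03,0.07,-0.02,-0.083,0.085,-0.045,0.105,-0.04,-0.083,0.085,-0.0495,0.1275,-0.07,-0.083,0.085,-0.0495,0.1275,-0.11,-0.083,0.085,-0.0495,0.1275,-0.15,-0.083,0.085,-0.0495,0.1275,-0.185,-0.083,0.085,-0.0495,0.1275,-0.21,-0.083,0.085,-0.0495,0.1275,-0.228,-0.083,0.085,-0.0495,0.1275,-0.228,-0.083,0.085,-0.0495,0.1275,-0.228,-0.083,0.085]}}

```text
clock: 14.48
tcp_pos: [0.4512, -0.1234, 0.0229]
orientation: [-0.001, 0.742, 0.67, -0.0]
wrist_force: [-0.2, -0.3, 1.0]
finger_gap: 0.0847
grip_force: 0.0
```

>>> {"fn": "move_arm", "kwargs": {"moves": [0,0,0,0,0.05,0,0,0,0,0.05,0,0,0,0,0.05,0,0,0,0,0.05,0,0,0,0,0.05,0,0,0.03,0,0.05,0,0,0.06,0,0.05,0,0,0.1,0,0.05,0,0,0.14,0,0.05,0,0,0.16,0,0.05], "newtons": 50}}

```text
clock: 15.32
tcp_pos: [0.4537, -0.1263, 0.189]
orientation: [0.003, 0.743, 0.669, 0.001]
wrist_force: [0.4, 0.3, -1.1]
finger_gap: 0.0588
grip_force: 55.2
```

```bash
python3 - <<'E'
from h import *
for i in range(3): w=cam("wrist")
p,y,s=tcp();print(p,y,s["finger_gap"],s["grip_force"],s["wrist_force"])
cv2.imwrite("pics/w9.png",w["img"])
for b in bars(w,p[2]+.005,(.3,-.3),(.6,0)): print(b[0].round(4),b[1].round(3),b[2:])
for b in bars(w): print(b[0].round(4),b[1].round(3),b[2:])
E
```

```text
[ 0.45349588 -0.12620335  0.18602068] 1.466663168572264 0.05883855809577849 55.22111177444458 [ 0.00890051  0.12823497 -1.3354869 ]
[ 0.517  -0.1495] -1.206 (np.float32(0.028413355), np.float32(0.015826914), (437, 324, 42, 39))
[ 0.4545 -0.1318] -0.103 (np.float32(0.07063669), np.float32(0.05854658), (242, 270, 161, 114))
[ 0.5489 -0.1314] -1.5 (np.float32(0.0454133), np.float32(0.006748262), (517, 259, 18, 84))
[ 0.5186 -0.0841] -0.276 (np.float32(0.034908276), np.float32(0.019076342), (431, 180, 79, 58))
[ 0.5848 -0.2824] -1.206 (np.float32(0.06378095), np.float32(0.035527732), (437, 324, 42, 39))
[ 0.4446 -0.2427] -0.103 (np.float32(0.15856229), np.float32(0.13142294), (242, 270, 161, 114))
[ 0.5885 -0.1357] -0.276 (np.float32(0.0783607), np.float32(0.042821784), (431, 180, 79, 58))
```

```bash
cat >> h.py <<'E'
def held():
    """axis of the held bar relative to the TCP (along tool x, and up), from its two tangent rays"""
    w=cam("wrist");p,y,s=tcp();H=hsv(w["img"]);m=(H[...,0]>10)&(H[...,0]<38)&(H[...,1]>100)
    tx=np.array([np.cos(y),np.sin(y)]);res=[]
    for u in range(305,340,3):
        r=np.flatnonzero(m[200:415,u])+200
        if len(r)<40: continue
        g=np.split(r,np.flatnonzero(np.diff(r)>3)+1);r=max(g,key=len)
        o,d1=ray(w,(u,r[0]-.5));_,d2=ray(w,(u,r[-1]+.5))
        ty=np.array([-np.sin(y),np.cos(y),0])
        f=lambda d:(d-ty*(d@ty))/np.linalg.norm(d-ty*(d@ty))
        d1,d2=f(d1),f(d2);h=np.arccos(d1@d2)/2;b=(d1+d2)/np.linalg.norm(d1+d2)
        q=o+b*.022/np.sin(h)-p;res.append((q[:2]@tx,q[2],r[0],r[-1]))
    return p,y,s,np.median(res,0),w
E
python3 - <<'E'
from h import *
p,y,s,r,w=held();print(p,y,r)
E
```

```text
[ 0.45229191 -0.12562625  0.18411107] 1.466640763010702 [4.46295980e-03 1.44900924e-02 2.70000000e+02 3.81500000e+02]
```

```bash
python3 - <<'E'
from h import *
w=cv2.imread("pics/w9.png");H=hsv(w)
for r in list(range(262,276))+list(range(368,390)):print(r,H[r,320],end=" ")
c=cam("wrist");p,y,s=tcp()
t=np.array([np.cos(y),np.sin(y),0])
for dx,dz in((0,.004),(.022,.004),(-.022,.004),(0,.026)):print(dx,dz,proj(c,p+t*dx+[0,0,dz]))
print((-c["R"].T@c["t"]-p)@t,(-c["R"].T@c["t"]-p)[2])
E
```

```text
262 [ 24  33 186] 263 [ 25  33 187] 264 [ 22  32 183] 265 [ 23  32 145] 266 [ 24  33 117] 267 [ 24  32 112] 268 [23 44 93] 269 [22 85 57] 270 [ 21 179  40] 271 [ 23 207  37] 272 [ 23 199  41] 273 [ 21 184  43] 274 [ 22 194  42] 275 [ 22 178  43] 368 [ 22 193  78] 369 [ 22 207  75] 370 [ 23 196  74] 371 [ 22 199  73] 372 [ 22 201  76] 373 [ 22 190  83] 374 [ 22 194  84] 375 [ 22 187  83] 376 [ 22 194  80] 377 [ 22 197  79] 378 [ 22 199  78] 379 [ 22 186  74] 380 [22 81 85] 381 [ 30  20 103] 382 [ 50   6 119] 383 [ 60   8 123] 384 [ 60   6 122] 385 [ 60   8 122] 386 [ 48  11 120] 387 [ 53   9 119] 388 [ 50   6 120] 389 [ 53   8 122] 0 0.004 [319.64588472 322.29908376]
0.022 0.004 [319.50858831 274.86704377]
-0.022 0.004 [319.78760718 363.16313665]
0 0.026 [319.433048   353.88680015]
0.0837471487350709 0.13637721604659928
```

>>> {"fn": "move_arm", "kwargs": {"moves": [0,0.04,0,0,0.05,0,0.08,0,0,0.05,0.01,0.12,0,-0.05,0.05,0.015,0.16,0,-0.117,0.05,0.02,0.2,0,-0.117,0.05,0.03,0.24,0,-0.117,0.05,0.04,0.28,0,-0.117,0.05,0.05,0.32,0,-0.117,0.05,0.06,0.355,0,-0.117,0.05,0.061,0.385,-0.01,-0.117,0.05,0.061,0.4014,-0.04,-0.117,0.05,0.061,0.4014,-0.07,-0.117,0.05]}}

```text
clock: 16.57
tcp_pos: [0.5128, 0.2798, 0.1114]
orientation: [-0.0, 0.779, 0.627, 0.001]
wrist_force: [0.7, -0.4, -2.2]
finger_gap: 0.0588
grip_force: 55.1
```

```bash
python3 - <<'E'
from h import *
for i in range(5): env.read_camera("top")
p,y,s,r,w=held();print(p,y,r,s["finger_gap"])
for a in rings(w):print(a)
cv2.imwrite("pics/w10.png",w["img"])
E
```

```text
[0.51366086 0.27556992 0.11444415] 1.348808418977314 [-1.00111339e-03 -8.64952514e-04  2.70000000e+02  3.72000000e+02] 0.0590418398464829
(((591.4647827148438, 396.5248718261719), (7.296980857849121, 78.02318572998047), 64.235107421875), ((604.5, 390.5), (3.1622776985168457, 3.1622776985168457), 0.0))
```

View pics/w10.png

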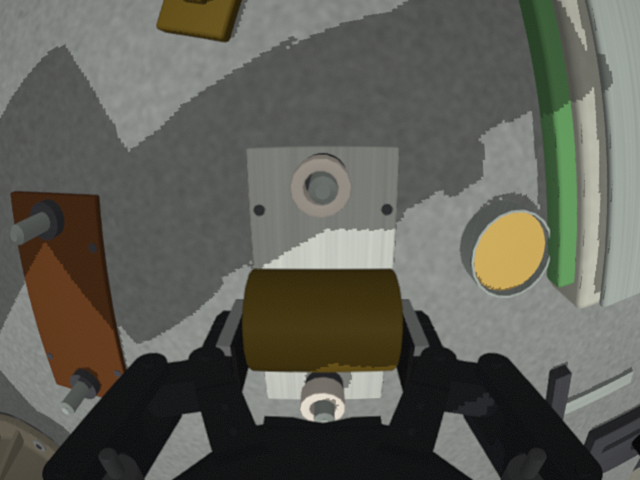

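```bash
python3 - <<'E'
from h import *
w=cam("wrist");p,y,s=tcp();t=np.array([np.cos(y),np.sin(y)]);n=np.array([-t[1],t[0]])
g=cv2.convertScaleAbs(w["img"]);H=hsv(g)
x0,y0,x1,y1=285,150,355,225
m=((H[y0:y1,x0:x1,1]>22)&(H[y0:y1,x0:x1,2]>95)).astype(np.uint8)
for k in cv2.findContours(m,1,1)[0]:
    if len(k)>25:
        e=cv2.fitEllipse(k);u=np.array(e[0])+[x0,y0];q=onz(w,u,.038);print(u,e[1],q,(q[:2]-p[:2])@t,(q[:2]-p[:2])@n)
for u,z in(((321.5,187.5),.055),((247,148),.008),((398,148),.008),((265,399),.008),((383,399),.008)):
    q=onz(w,u,z);print(u,q,(q[:2]-p[:2])@t,(q[:2]-p[:2])@n)
print(p)
E
```

```text
[319.40115738 187.76762009] (32.5421142578125, 36.00464630126953) [0.52137551 0.31563299 0.038     ] 0.04061204877030517 0.0017323700501613818
[318.55948639 186.27248764] (58.349788665771484, 60.51815414428711) [0.52109653 0.3166047  0.038     ] 0.041498379087051646 0.0022186463874437723
(321.5, 187.5) [0.52336701 0.31888078 0.055     ] 0.0442188867341969 0.0005056332870362815
(247, 148) [0.47957143 0.34673502 0.008     ] 0.06173601436886153 0.04936319320371364
(398, 148) [0.57612981 0.32498538 0.008     ] 0.06180190699995433 -0.04961438754385243
(265, 399) [0.43130063 0.13870767 0.008     ] -0.15181472500892196 0.05059942558979308
(383, 399) [0.53328402 0.11541067 0.008     ] -0.15206251771845117 -0.05401081269436505
[0.5141147  0.27563774 0.11499665]
```

>>> {"fn": "move_arm", "kwargs": {"moves": [0,0,-0.03,0,0.05,0,0,-0.055,0,0.05,0,0,-0.07,0,0.05,0,0,-0.078,0,0.05,0,0,-0.082,0,0.05,0,0,-0.082,0,0.05,0,0,-0.082,0,0.05]}}

```text
clock: 17.5
tcp_pos: [0.5141, 0.2761, 0.0327]
orientation: [0.0, 0.781, 0.625, 0.001]
wrist_force: [-0.1, -0.0, -0.2]
finger_gap: 0.0593
grip_force: 55.1
```

>>> {"fn": "move_arm", "kwargs": {"moves": [0,0,-0.002,0,0.05,0,0,-0.003,0,0.05,0,0,-0.004,0,0.05,0,0,-0.005,0,0.05,0,0,-0.005,0,0.05]}}

```text
clock: 17.92
tcp_pos: [0.5139, 0.2764, 0.0293]
orientation: [0.001, 0.781, 0.625, 0.001]
wrist_force: [-3.6, -2.2, 15.0]
finger_gap: 0.0587
grip_force: 57.0
```

>>> {"fn": "move_arm", "kwargs": {"moves": [0,0,0.001,0,0.085,0,0,0.001,0,0.085,0,0,0.001,0,0.085,0,0,0.001,0,0.085,0,0,0.03,0,0.085,0,0,0.06,0,0.085,0,0,0.1,0,0.085,0,0,0.14,0,0.085,0,-0.03,0.165,0,0.085,0,-0.07,0.17,0,0.085,0,-0.11,0.17,0,0.085,0,-0.11,0.17,0,0.085]}}

```text
clock: 18.92
tcp_pos: [0.5134, 0.1608, 0.1972]
orientation: [0.001, 0.782, 0.623, -0.0]
wrist_force: [-0.1, 0.4, -0.1]
finger_gap: 0.0854
grip_force: 0.0
```

```bash
python3 - <<'E'
from h import *
for i in range(3): w=cam("wrist")
p,y,s=tcp();print(p,y)
for b in bars(w,.03,(.4,.1),(.6,.4)): print(b[0].round(4),b[1].round(3),b[2:], "cradle",(b[0]-[.5035,.2325])@[.2192,.9757],(b[0]-[.5035,.2325])@[.9757,-.2192])
cv2.imwrite("pics/w11.png",w["img"])
E
```

```text
[0.51298296 0.16560663 0.19616418] 1.3483140411937076
[0.5126 0.2774] -0.223 (np.float32(0.062465437), np.float32(0.04259104), (251, 56, 79, 53)) cradle 0.04574790027623177 -0.0009876408788680488
```

>>> {"fn": "move_arm", "kwargs": {"moves": [-0.005,-0.04,0,0.05,0.085,-0.01,-0.08,0,0.1,0.085,-0.02,-0.12,0,0.15,0.085,-0.03,-0.16,0,0.2,0.085,-0.035,-0.2,0,0.25,0.085,-0.04,-0.24,0,0.276,0.085,-0.05,-0.28,0,0.276,0.085,-0.06,-0.32,0,0.276,0.085,-0.065,-0.355,0,0.276,0.085,-0.068,-0.374,0,0.276,0.085,-0.068,-0.374,0,0.276,0.085]}}

```text
clock: 19.98
tcp_pos: [0.4454, -0.2108, 0.1958]
orientation: [0.0, 0.688, 0.725, -0.0]
wrist_force: [0.6, 0.3, 0.1]
finger_gap: 0.0849
grip_force: 0.0
```

```bash
python3 - <<'E'
from h import *
for i in range(4): w=cam("wrist")
p,y,s=tcp();print(p,y)
for b in bars(w): print(b[0].round(4),b[1].round(3),b[2:])
E
```

```text
[ 0.44527828 -0.2064453   0.1959148 ] 1.6277804747599147
[ 0.5712 -0.2838] 0.165 (np.float32(0.07160686), np.float32(0.04933371), (412, 273, 69, 49))
[ 0.4405 -0.2745] 0.145 (np.float32(0.062834814), np.float32(0.04678061), (279, 259, 70, 50))
[ 0.4482 -0.2083] 0.057 (np.float32(0.06290595), np.float32(0.043539573), (289, 190, 74, 50))
[ 0.5883 -0.1353] -0.276 (np.float32(0.07777019), np.float32(0.04238387), (449, 109, 79, 69))
```

>>> {"fn": "move_arm", "kwargs": {"moves": [0.002,0,-0.04,0,0.085,0.002,0,-0.08,0,0.085,0.002,0,-0.12,0,0.085,0.002,0,-0.15,0,0.085,0.002,0,-0.168,0,0.085,0.002,0,-0.174,0,0.085,0.002,0,-0.174,0,0.085,0.002,0,-0.174,0,0.05,0.002,0,-0.174,0,0.05,0.002,0,-0.174,0,0.05,0.002,0,-0.174,0,0.05,0.002,0,-0.174,0,0.05]}}

```text
clock: 21.18
tcp_pos: [0.4487, -0.2088, 0.0243]
orientation: [0.002, 0.687, 0.726, 0.001]
wrist_force: [1.5, 1.6, 7.3]
finger_gap: 0.0594
grip_force: 54.3
```

>>> {"fn": "move_arm", "kwargs": {"moves": [0,0,0.03,0,0.05,0,0,0.07,0,0.05,0,0,0.11,0,0.05,0,0.01,0.145,0,0.05,0,0.05,0.15,-0.05,0.05,0.005,0.09,0.15,-0.1,0.05,0.01,0.13,0.15,-0.15,0.05,0.015,0.17,0.15,-0.2,0.05,0.02,0.21,0.15,-0.25,0.05,0.03,0.25,0.15,-0.278,0.05,0.035,0.29,0.15,-0.278,0.05,0.04,0.33,0.15,-0.278,0.05]}}

```text
clock: 22.18
tcp_pos: [0.4871, 0.1239, 0.1732]
orientation: [0.001, 0.782, 0.624, 0.001]
wrist_force: [0.8, -0.9, -0.9]
finger_gap: 0.059
grip_force: 54.5
```

>>> {"fn": "move_arm", "kwargs": {"moves": [0.004,0.035,0,0,0.05,0.006,0.0664,0,0,0.05,0.006,0.0664,-0.04,0,0.05,0.006,0.0664,-0.06,0,0.05,0.006,0.0664,-0.06,0,0.05,0.006,0.0664,-0.06,0,0.05]}}

```text
clock: 22.68
tcp_pos: [0.4919, 0.1882, 0.1119]
orientation: [-0.0, 0.781, 0.624, -0.001]
wrist_force: [-0.7, -0.9, -0.8]
finger_gap: 0.0591
grip_force: 54.5
```

```bash
cat >> h.py <<'E'
C0=np.array([.5035,.2325]);A0=-.221
def cr(xy): # world -> cradle x,y
    d=np.array(xy)[:2]-C0;c,s=np.cos(A0),np.sin(A0);return np.round([c*d[0]+s*d[1],-s*d[0]+c*d[1]],4)
E
python3 - <<'E'
from h import *
for i in range(4): w=cam("wrist")
p,y,s,r,w=held();print(p,y,"cradle",cr(p),"held",r,s["finger_gap"])
for b in bars(w,.03,(.4,.1),(.6,.4)): print(b[0].round(4),b[1].round(3),b[2:],cr(b[0]))
cv2.imwrite("pics/w12.png",w["img"])
E
```

```text
[0.4943224  0.18817889 0.11417395] 1.3468353087252054 cradle [ 0.0008 -0.0453] held [-1.21648803e-03 -1.00825654e-03  2.70000000e+02  3.71000000e+02] 0.059084176767842216
[0.4823 0.1327] -0.227 (np.float32(0.11740697), np.float32(0.08533571), (241, 269, 163, 103)) [ 0.0012 -0.1021]
[0.5142 0.2768] -0.223 (np.float32(0.0647881), np.float32(0.04282685), (265, 66, 112, 73)) [0.0007 0.0456]
```

>>> {"fn": "move_arm", "kwargs": {"moves": [0,0,-0.03,0,0.05,0,0,-0.055,0,0.05,0,0,-0.07,0,0.05,0,0,-0.076,0,0.05,0,0,-0.08,0,0.05,0,0,-0.083,0,0.05,0,0,-0.084,0,0.05,0,0,-0.084,0,0.05]}}

```text
clock: 23.6
tcp_pos: [0.4938, 0.1885, 0.0292]
orientation: [0.0, 0.781, 0.624, 0.001]
wrist_force: [0.0, 0.2, -1.5]
finger_gap: 0.0593
grip_force: 54.6
```

>>> {"fn": "move_arm", "kwargs": {"moves": [0,0,-0.001,0,0.05,0,0,-0.002,0,0.05,0,0,-0.003,0,0.05,0,0,-0.003,0,0.05]}}

```text
clock: 23.93
tcp_pos: [0.4939, 0.1886, 0.0282]
orientation: [0.001, 0.781, 0.624, 0.001]
wrist_force: [-5.3, -2.8, 17.9]
finger_gap: 0.0589
grip_force: 56.9
```

>>> {"fn": "move_arm", "kwargs": {"moves": [0,0,0.001,0,0.085,0,0,0.001,0,0.085,0,0,0.001,0,0.085,0,0,0.001,0,0.085,0,0,0.03,0,0.085,0,0,0.06,0,0.085,0,0,0.1,0,0.085,0,0,0.14,0,0.085,0,-0.03,0.165,0,0.085,0,-0.06,0.17,0,0.085,0,-0.06,0.17,0,0.085,0,-0.06,0.17,0,0.085]}}

```text
clock: 24.93
tcp_pos: [0.4933, 0.1274, 0.1958]
orientation: [0.0, 0.782, 0.623, 0.001]
wrist_force: [0.5, 0.4, -0.5]
finger_gap: 0.085
grip_force: 0.0
```

```bash
python3 - <<'E'
from h import *
for i in range(3): w=cam("wrist")
p,y,s=tcp();print(p,y)
for b in bars(w,.03,(.4,.1),(.6,.4)): print(b[0].round(4),b[1].round(3),b[2:],cr(b[0]))
E
```

```text
[0.49235415 0.12885075 0.1942943 ] 1.3481171313845361
[0.4934 0.1896] -0.227 (np.float32(0.06227977), np.float32(0.04242942), (268, 117, 78, 53)) [-0.0004 -0.0441]
[0.5137 0.2777] -0.216 (np.float32(0.062486872), np.float32(0.043336265), (267, 7, 80, 53)) [0.     0.0463]
```

>>> {"fn": "move_arm", "kwargs": {"moves": [-0.005,-0.04,0,0.06,0.085,-0.01,-0.08,0,0.12,0.085,-0.015,-0.12,0,0.18,0.085,-0.02,-0.16,0,0.24,0.085,-0.025,-0.2,0,0.3,0.085,-0.03,-0.24,0,0.366,0.085,-0.035,-0.28,0,0.366,0.085,-0.04,-0.32,0,0.366,0.085,-0.05,-0.36,0,0.366,0.085,-0.0535,-0.395,0,0.366,0.085,-0.0535,-0.403,0,0.366,0.085,-0.0535,-0.403,0,0.366,0.085]}}

```text
clock: 26.08
tcp_pos: [0.4394, -0.2762, 0.1941]
orientation: [-0.001, 0.656, 0.755, 0.0]
wrist_force: [-0.5, -0.4, -1.2]
finger_gap: 0.0853
grip_force: 0.0
```

```bash
python3 - <<'E'
from h import *
for i in range(4): w=cam("wrist")
p,y,s=tcp();print(p,y)
for b in bars(w): print(b[0].round(4),b[1].round(3),b[2:])
E
```

```text
[ 0.43961526 -0.27260597  0.19485084] 1.7160791470763446
[ 0.5711 -0.2831] 0.156 (np.float32(0.07521265), np.float32(0.044877872), (425, 222, 74, 47))
[ 0.4423 -0.274 ] 0.145 (np.float32(0.06282807), np.float32(0.042525727), (289, 191, 74, 49))
[ 0.5886 -0.1346] -0.278 (np.float32(0.077714115), np.float32(0.04449151), (473, 52, 78, 73))
```

>>> {"fn": "move_arm", "kwargs": {"moves": [0.0018,0,-0.04,0,0.085,0.0018,0,-0.08,0,0.085,0.0018,0,-0.12,0,0.085,0.0018,0,-0.15,0,0.085,0.0018,0,-0.168,0,0.085,0.0018,0,-0.174,0,0.085,0.0018,0,-0.174,0,0.085,0.0018,0,-0.174,0,0.05,0.0018,0,-0.174,0,0.05,0.0018,0,-0.174,0,0.05,0.0018,0,-0.174,0,0.05,0.0018,0,-0.174,0,0.05]}}

```text
clock: 27.28
tcp_pos: [0.4429, -0.2756, 0.0234]
orientation: [0.002, 0.655, 0.756, 0.0]
wrist_force: [0.6, 0.9, 7.5]
finger_gap: 0.0591
grip_force: 54.3
```

>>> {"fn": "move_arm", "kwargs": {"moves": [0,0,0.03,0,0.05,0,0,0.07,0,0.05,0,0,0.11,0,0.05,0,0.01,0.145,0,0.05,0,0.05,0.15,-0.06,0.05,0.005,0.09,0.15,-0.12,0.05,0.01,0.13,0.15,-0.18,0.05,0.015,0.17,0.15,-0.24,0.05,0.02,0.21,0.15,-0.3,0.05,0.03,0.25,0.15,-0.366,0.05,0.035,0.29,0.15,-0.366,0.05,0.04,0.33,0.15,-0.366,0.05]}}

```text
clock: 28.28
tcp_pos: [0.4814, 0.0572, 0.1722]
orientation: [0.001, 0.782, 0.624, 0.001]
wrist_force: [0.9, -1.2, -1.5]
finger_gap: 0.0593
grip_force: 54.5
```

>>> {"fn": "move_arm", "kwargs": {"moves": [0.005,0.04,0,0,0.05,0.01,0.08,0,0,0.05,0.015,0.12,0,0,0.05,0.02,0.155,0,0,0.05,0.0214,0.1777,0,0,0.05,0.0214,0.1777,-0.03,0,0.05,0.0214,0.1777,-0.05,0,0.05,0.0214,0.1777,-0.05,0,0.05,0.0214,0.1777,-0.05,0,0.05]}}

```text
clock: 29.03
tcp_pos: [0.5016, 0.2328, 0.1209]
orientation: [-0.0, 0.781, 0.624, -0.001]
wrist_force: [-0.4, 0.5, -0.9]
finger_gap: 0.0592
grip_force: 54.5
```

```bash
python3 - <<'E'
from h import *
for i in range(4): w=cam("wrist")
p,y,s,r,w=held();print(p,y,"cradle",cr(p),"held",r,s["finger_gap"])
for b in bars(w,.03,(.4,.1),(.6,.4)): print(b[0].round(4),b[1].round(3),b[2:],cr(b[0]))
E
```

```text
[0.50378173 0.23298161 0.12299613] 1.3470092550547783 cradle [0.0002 0.0005] held [-2.10322440e-04  2.12434623e-04  2.69000000e+02  3.71000000e+02] 0.05893894004617789
[0.4904 0.1722] -0.222 (np.float32(0.12334443), np.float32(0.0888739), (240, 269, 165, 103)) [ 0.0004 -0.0617]
[0.5142 0.2764] -0.223 (np.float32(0.06445916), np.float32(0.04316576), (271, 142, 103, 69)) [0.0008 0.0452]
```

>>> {"fn": "move_arm", "kwargs": {"moves": [0,0,-0.03,0,0.05,0,0,-0.05,0,0.05,0,0,-0.06,0,0.05,0,0,-0.07,0,0.05,0,0,-0.078,0,0.05,0,0,-0.084,0,0.05,0,0,-0.089,0,0.05,0,0,-0.093,0,0.05,0,0,-0.094,0,0.05,0,0,-0.094,0,0.05]}}

```text
clock: 30.12
tcp_pos: [0.5029, 0.2331, 0.0276]
orientation: [0.0, 0.781, 0.624, 0.0]
wrist_force: [-0.1, -0.3, 0.1]
finger_gap: 0.0592
grip_force: 54.5
```

>>> {"fn": "move_arm", "kwargs": {"moves": [0,0,-0.001,0,0.05,0,0,-0.002,0,0.05,0,0,-0.003,0,0.05,0,0,-0.003,0,0.05]}}

```text
clock: 30.45
tcp_pos: [0.503, 0.2332, 0.0274]
orientation: [0.001, 0.781, 0.624, 0.001]
wrist_force: [-6.9, -2.9, 21.4]
finger_gap: 0.0596
grip_force: 57.2
```

>>> {"fn": "move_arm", "kwargs": {"moves": [0,0,0.001,0,0.085,0,0,0.001,0,0.085,0,0,0.001,0,0.085,0,0,0.001,0,0.085,0,0,0.03,0,0.085,0,0,0.06,0,0.085,0,0,0.1,0,0.085,0,-0.02,0.14,0,0.085,0,-0.06,0.165,0,0.085,0,-0.1,0.17,0,0.085,0,-0.1,0.17,0,0.085,0,-0.1,0.17,0,0.085]}}

```text
clock: 31.45
tcp_pos: [0.5033, 0.1311, 0.1951]
orientation: [0.001, 0.783, 0.622, 0.001]
wrist_force: [0.4, 0.9, -0.0]
finger_gap: 0.085
grip_force: 0.0
```

```bash
cat >> h.py <<'E'
def rowpts(c,u,z):
    """runs of olive down a column -> tangent rays -> axis positions at height z"""
    H=hsv(c["img"]);m=(H[...,0]>12)&(H[...,0]<36)&(H[...,1]>110)
    return m
E
python3 - <<'E'
from h import *
for i in range(3): w=cam("wrist")
p,y,s=tcp();print(p,y)
for b in bars(w,.03,(.4,.1),(.6,.4)): print(b[0].round(4),b[1].round(3),b[2:],cr(b[0]))
H=hsv(w["img"]);m=((H[...,0]>12)&(H[...,0]<36)&(H[...,1]>110)).astype(int)
for d in(-.015,.015):
    col=[]
    for yy in np.arange(.08,-.08,-.0005):
        q=C0+np.array([np.cos(A0),np.sin(A0)])*d+np.array([-np.sin(A0),np.cos(A0)])*yy;u=proj(w,[*q,.03]).round().astype(int)
        col.append((yy,*w["img"][u[1],u[0]]) if 0<=u[1]<480 else (yy,0,0,0))
    v=[int(sum(c[1:])) for c in col];print(d,v[::4])
cv2.imwrite("pics/w13.png",w["img"])
E
```

```text
[0.50218229 0.13371019 0.19335922] 1.3480349259275601
[0.4924 0.1896] -0.221 (np.float32(0.062226232), np.float32(0.043175776), (256, 125, 78, 54)) [-0.0014 -0.0443]
[0.5077 0.257 ] 1.334 (np.float32(0.08785143), np.float32(0.0629305), (254, 14, 81, 108)) [-0.0012  0.0248]
-0.015 [72, 50, 241, 18, 29, 35, 83, 108, 109, 102, 105, 103, 112, 114, 106, 107, 103, 103, 99, 99, 100, 84, 81, 79, 80, 80, 71, 62, 124, 91, 101, 104, 105, 110, 112, 119, 118, 112, 113, 112, 97, 98, 94, 93, 101, 85, 94, 82, 81, 74, 233, 173, 83, 100, 94, 109, 104, 111, 112, 123, 116, 107, 114, 103, 107, 106, 98, 95, 144, 157, 152, 146, 120, 41, 254, 245, 250, 255, 214, 211]
0.015 [222, 222, 209, 208, 25, 34, 79, 99, 95, 101, 114, 98, 117, 125, 126, 117, 112, 109, 104, 94, 100, 86, 95, 89, 78, 81, 74, 66, 84, 98, 95, 109, 108, 99, 114, 116, 113, 118, 121, 118, 116, 109, 103, 92, 78, 91, 89, 81, 84, 76, 45, 216, 85, 100, 93, 103, 99, 98, 104, 116, 110, 105, 118, 116, 114, 112, 107, 104, 101, 93, 97, 84, 78, 216, 57, 60, 42, 155, 165, 234]<stdin>:11: RuntimeWarning: overflow encountered in scalar add
```

>>> {"fn": "move_arm", "kwargs": {"moves": [0.006,-0.04,0,0.06,0.085,0.012,-0.08,0,0.12,0.085,0.018,-0.12,0,0.18,0.085,0.024,-0.16,0,0.24,0.085,0.03,-0.2,0,0.3,0.085,0.036,-0.24,0,0.36,0.085,0.042,-0.28,0,0.379,0.085,0.048,-0.32,0,0.379,0.085,0.055,-0.36,0,0.379,0.085,0.062,-0.395,0,0.379,0.085,0.067,-0.415,0,0.379,0.085,0.067,-0.415,0,0.379,0.085]}}

```text
clock: 32.6
tcp_pos: [0.5708, -0.285, 0.192]
orientation: [-0.0, 0.651, 0.759, -0.0]
wrist_force: [0.5, 1.0, -0.4]
finger_gap: 0.0849
grip_force: 0.0
```

```bash
python3 - <<'E'
from h import *
for i in range(4): w=cam("wrist")
p,y,s=tcp();print(p,y)
for b in bars(w): print(b[0].round(4),b[1].round(3),b[2:])
E
```

```text
[ 0.5697071  -0.2798469   0.19330962] 1.7288904225457633
[ 0.5681 -0.2838] 0.159 (np.float32(0.06324889), np.float32(0.043326743), (283, 193, 75, 50))
[ 0.5863 -0.1341] -0.28 (np.float32(0.063109614), np.float32(0.043350272), (328, 8, 88, 75))
```

>>> {"fn": "move_arm", "kwargs": {"moves": [-0.002,-0.002,-0.04,0,0.085,-0.002,-0.002,-0.08,0,0.085,-0.002,-0.002,-0.12,0,0.085,-0.002,-0.002,-0.15,0,0.085,-0.002,-0.002,-0.167,0,0.085,-0.002,-0.002,-0.173,0,0.085,-0.002,-0.002,-0.173,0,0.085,-0.002,-0.002,-0.173,0,0.05,-0.002,-0.002,-0.173,0,0.05,-0.002,-0.002,-0.173,0,0.05,-0.002,-0.002,-0.173,0,0.05,-0.002,-0.002,-0.173,0,0.05]}}

```text
clock: 33.8
tcp_pos: [0.5694, -0.2847, 0.0238]
orientation: [0.002, 0.65, 0.76, 0.001]
wrist_force: [0.6, 1.4, 6.4]
finger_gap: 0.0594
grip_force: 54.7
```

>>> {"fn": "move_arm", "kwargs": {"moves": [0,0,0.03,0,0.05,0,0,0.07,0,0.05,0,0,0.11,0,0.05,0,0.01,0.145,0,0.05,-0.005,0.05,0.15,-0.06,0.05,-0.01,0.09,0.15,-0.12,0.05,-0.015,0.13,0.15,-0.18,0.05,-0.02,0.17,0.15,-0.24,0.05,-0.025,0.21,0.15,-0.3,0.05,-0.03,0.25,0.15,-0.36,0.05,-0.035,0.29,0.15,-0.379,0.05,-0.04,0.33,0.15,-0.379,0.05]}}

```text
clock: 34.8
tcp_pos: [0.5272, 0.0477, 0.1721]
orientation: [0.001, 0.782, 0.623, 0.001]
wrist_force: [0.5, 0.9, -1.1]
finger_gap: 0.0592
grip_force: 54.3
```

>>> {"fn": "move_arm", "kwargs": {"moves": [-0.004,0.04,0,0,0.05,-0.008,0.08,0,0,0.05,-0.012,0.12,0,0,0.05,-0.016,0.16,0,0,0.05,-0.02,0.195,0,0,0.05,-0.02,0.2088,0,0,0.05,-0.02,0.2088,0,0,0.05,-0.02,0.2088,0,0,0.05]}}

```text
clock: 35.47
tcp_pos: [0.5075, 0.2553, 0.1716]
orientation: [0.0, 0.781, 0.625, 0.0]
wrist_force: [0.7, -1.2, -1.2]
finger_gap: 0.059
grip_force: 54.3
```

```bash
python3 - <<'E'
from h import *
for i in range(4): w=cam("wrist")
p,y,s,r,w=held();print(p,y,"cradle",cr(p),"held",r,s["finger_gap"])
for b in bars(w,.03,(.4,.1),(.6,.4)): print(b[0].round(4),b[1].round(3),b[2:],cr(b[0]))
E
```

```text
[0.50799451 0.25346571 0.17142037] 1.345597163180288 cradle [-0.0002  0.0214] held [4.09921582e-02 4.94576060e-02 2.00000000e+02 3.71000000e+02] 0.059365901867237406
[0.4968 0.2042] 1.346 (np.float32(0.19271028), np.float32(0.14863656), (241, 164, 163, 208)) [-0.0003 -0.0291]
```

>>> {"fn": "move_arm", "kwargs": {"moves": [0,0,-0.03,0,0.05,0,0,-0.055,0,0.05,0,0,-0.075,0,0.05,0,0,-0.087,0,0.05,0,0,-0.095,0,0.05,0,0,-0.1,0,0.05,0,0,-0.102,0,0.05,0,0,-0.104,0,0.05,0,0,-0.104,0,0.05]}}

```text
clock: 36.47
tcp_pos: [0.5082, 0.2549, 0.0678]
orientation: [0.0, 0.781, 0.624, 0.001]
wrist_force: [0.1, -0.4, -1.3]
finger_gap: 0.0596
grip_force: 54.4
```

>>> {"fn": "move_arm", "kwargs": {"moves": [0,0,-0.001,0,0.05,0,0,-0.002,0,0.05,0,0,-0.003,0,0.05,0,0,-0.003,0,0.05]}}

```text
clock: 36.8
tcp_pos: [0.5083, 0.255, 0.066]
orientation: [0.001, 0.781, 0.624, 0.001]
wrist_force: [-2.6, -2.2, 8.1]
finger_gap: 0.059
grip_force: 55.4
```

>>> {"fn": "move_arm", "kwargs": {"moves": [0,0,0,0,0.085,0,0,0,0,0.085,0,0,0,0,0.085,0,0,0,0,0.085,0,0,0.03,0,0.085,0,0,0.06,0,0.085,0,0,0.1,0,0.085,0,-0.03,0.12,0,0.085,0,-0.07,0.13,0,0.085,0,-0.11,0.14,0,0.085,0,-0.12,0.14,0,0.085,0,-0.12,0.14,0,0.085]}}

```text
clock: 37.8
tcp_pos: [0.5082, 0.1324, 0.2051]
orientation: [0.001, 0.783, 0.622, 0.001]
wrist_force: [0.1, 0.3, 0.8]
finger_gap: 0.0851
grip_force: 0.0
```

```bash
cat >> h.py <<'E'
def prof(w,z,ds=(-.015,0,.015)):
    for d in ds:
        v=[]
        for yy in np.arange(.09,-.09,-.003):
            q=C0+np.array([np.cos(A0),np.sin(A0)])*d+np.array([-np.sin(A0),np.cos(A0)])*yy;u=proj(w,[*q,z]).round().astype(int)
            v.append(int(w["img"][u[1],u[0]].astype(int).sum()) if 0<=u[1]<480 and 0<=u[0]<640 else -1)
        print(d,v)
E
python3 - <<'E'
from h import *
for i in range(3): w=cam("wrist")
p,y,s=tcp();print(p,y)
prof(w,.068,(0,))
for z in(.03,.068):
  for b in bars(w,z,(.4,.1),(.6,.4)): print(b[0].round(4),b[1].round(3),b[2:],cr(b[0]))
cv2.imwrite("pics/w14.png",w["img"])
E
```

```text
[0.50743027 0.13537526 0.20382011] 1.347791830142424
0 [-1, -1, -1, -1, -1, 353, 216, 164, 349, 340, 230, 92, 101, 100, 109, 92, 103, 108, 106, 107, 117, 121, 107, 99, 109, 88, 88, 88, 79, 69, 112, 100, 100, 93, 89, 76, 134, 135, 99, 108, 99, 110, 114, 117, 113, 102, 106, 159, 150, 142, 303, 267, 549, 576, 285, 331, 354, 462, 461, 377]
[0.4925 0.1895] -0.224 (np.float32(0.062278975), np.float32(0.043007936), (253, 128, 75, 52)) [-0.0013 -0.0443]
[0.5028 0.258 ] 1.347 (np.float32(0.08735895), np.float32(0.072371855), (239, 21, 89, 104)) [-0.0063  0.0247]
[0.4967 0.1928] -0.224 (np.float32(0.05462864), np.float32(0.037724894), (253, 128, 75, 52)) [ 0.0021 -0.0402]
[0.5057 0.2529] 1.347 (np.float32(0.0766279), np.float32(0.06348192), (239, 21, 89, 104)) [-0.0023  0.0204]
```

View pics/w14.png

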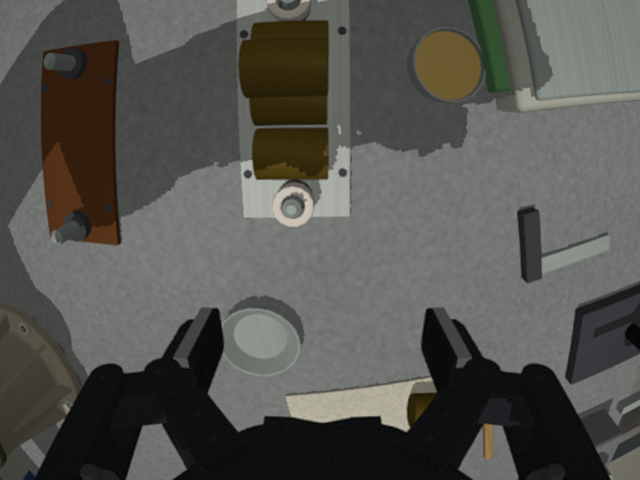

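The picture shows mid_a saddled on low_a and low_b (rows 38–97), low_c at rows 128–179, and both rings on their posts. The last bar is still on the mat.

>>> {"fn": "move_arm", "kwargs": {"moves": [0.01,-0.04,0,-0.059,0.085,0.02,-0.08,0,-0.059,0.085,0.03,-0.12,0,-0.059,0.085,0.04,-0.155,0,-0.059,0.085,0.05,-0.19,0,-0.059,0.085,0.065,-0.225,-0.01,-0.059,0.085,0.0776,-0.255,-0.01,-0.059,0.085,0.0776,-0.2692,-0.01,-0.059,0.085,0.0776,-0.2692,-0.01,-0.059,0.085]}}

```text
clock: 38.7
tcp_pos: [0.5859, -0.1361, 0.1928]
orientation: [-0.0, 0.8, 0.6, -0.001]
wrist_force: [-0.5, -0.9, -0.3]
finger_gap: 0.0851
grip_force: 0.0
```

```bash
python3 - <<'E'
from h import *
for i in range(5): w=cam("wrist")
p,y,s=tcp();print(p,y)
for b in bars(w): print(b[0].round(4),b[1].round(3),b[2:])
E
```

```text
[ 0.58503601 -0.13236776  0.19432596] 1.2910687257056916
[ 0.5854 -0.1352] -0.279 (np.float32(0.062709846), np.float32(0.04252842), (287, 192, 74, 49))
```

>>> {"fn": "move_arm", "kwargs": {"moves": [-0.0008,-0.001,-0.04,0,0.085,-0.0008,-0.001,-0.08,0,0.085,-0.0008,-0.001,-0.12,0,0.085,-0.0008,-0.001,-0.15,0,0.085,-0.0008,-0.001,-0.167,0,0.085,-0.0008,-0.001,-0.173,0,0.085,-0.0008,-0.001,-0.173,0,0.085,-0.0008,-0.001,-0.173,0,0.05,-0.0008,-0.001,-0.173,0,0.05,-0.0008,-0.001,-0.173,0,0.05,-0.0008,-0.001,-0.173,0,0.05,-0.0008,-0.001,-0.173,0,0.05]}}

```text
clock: 39.95
tcp_pos: [0.5862, -0.1357, 0.0237]
orientation: [0.002, 0.799, 0.601, 0.001]
wrist_force: [0.8, 1.1, 6.8]
finger_gap: 0.0597
grip_force: 54.5
```

>>> {"fn": "move_arm", "kwargs": {"moves": [0,0,0.03,0,0.05,0,0,0.07,0,0.05,0,0,0.11,0,0.05,0,0.01,0.145,0,0.05,-0.01,0.05,0.15,0.059,0.05,-0.02,0.09,0.15,0.059,0.05,-0.03,0.13,0.15,0.059,0.05,-0.04,0.17,0.15,0.059,0.05,-0.05,0.21,0.15,0.059,0.05,-0.06,0.25,0.15,0.059,0.05,-0.07,0.285,0.15,0.059,0.05,-0.08,0.32,0.15,0.059,0.05]}}

```text
clock: 40.95
tcp_pos: [0.5038, 0.1865, 0.1722]
orientation: [0.0, 0.781, 0.624, 0.001]
wrist_force: [0.2, 0.1, -1.4]
finger_gap: 0.0595
grip_force: 54.7
```

>>> {"fn": "move_arm", "kwargs": {"moves": [-0.0067,0.0266,0,0,0.05,-0.0067,0.0266,0,0,0.05,-0.0067,0.0266,-0.02,0,0.05,-0.0067,0.0266,-0.04,0,0.05,-0.0067,0.0266,-0.04,0,0.05,-0.0067,0.0266,-0.04,0,0.05]}}

```text
clock: 41.45
tcp_pos: [0.497, 0.2106, 0.131]
orientation: [-0.0, 0.782, 0.624, -0.001]
wrist_force: [-0.1, -0.0, -0.1]
finger_gap: 0.0591
grip_force: 54.5
```

```bash
python3 - <<'E'
from h import *
for i in range(5): w=cam("wrist")
p,y,s,r,w=held();print(p,y,"cradle",cr(p),"held",r,s["finger_gap"])
for b in bars(w,.068,(.4,.1),(.6,.4)): print(b[0].round(4),b[1].round(3),b[2:],cr(b[0]))
cv2.imwrite("pics/w15.png",w["img"])
E
```

```text
[0.49856459 0.21121259 0.13245356] 1.3472838474941156 cradle [-0.0001 -0.0219] held [4.12172656e-02 5.07652564e-02 2.00000000e+02 3.73000000e+02] 0.058956642908519534
[0.4994 0.2131] 1.349 (np.float32(0.17313826), np.float32(0.10774973), (241, 105, 163, 269)) [ 0.0002 -0.0198]
```

>>> {"fn": "move_arm", "kwargs": {"moves": [0,0,-0.025,0,0.05,0,0,-0.042,0,0.05,0,0,-0.052,0,0.05,0,0,-0.058,0,0.05,0,0,-0.062,0,0.05,0,0,-0.064,0,0.05,0,0,-0.064,0,0.05]}}

```text
clock: 42.33
tcp_pos: [0.4981, 0.2114, 0.0676]
orientation: [0.0, 0.781, 0.624, 0.0]
wrist_force: [-0.7, 0.3, -0.8]
finger_gap: 0.0592
grip_force: 54.6
```

>>> {"fn": "move_arm", "kwargs": {"moves": [0,0,-0.001,0,0.05,0,0,-0.002,0,0.05,0,0,-0.003,0,0.05,0,0,-0.003,0,0.05]}}

```text
clock: 42.67
tcp_pos: [0.4984, 0.2117, 0.0652]
orientation: [0.0, 0.781, 0.624, 0.001]
wrist_force: [0.0, 1.2, 3.5]
finger_gap: 0.0591
grip_force: 55.1
```

>>> {"fn": "move_arm", "kwargs": {"moves": [0,0,-0.001,0,0.05,0,0,-0.0015,0,0.05,0,0,-0.0015,0,0.05]}}

```text
clock: 42.92
tcp_pos: [0.4985, 0.2119, 0.0652]
orientation: [0.0, 0.781, 0.624, 0.001]
wrist_force: [-5.0, 0.2, 14.7]
finger_gap: 0.0591
grip_force: 56.6
```

>>> {"fn": "move_arm", "kwargs": {"moves": [0,0,0,0,0.085,0,0,0,0,0.085,0,0,0,0,0.085,0,0,0,0,0.085,0,0,0.03,0,0.085,0,0,0.06,0,0.085,0,0,0.1,0,0.085,0,-0.03,0.12,0,0.085,0,-0.07,0.13,0,0.085,0,-0.08,0.14,0,0.085,0,-0.08,0.14,0,0.085,0,-0.08,0.14,0,0.085]}}

```text
clock: 43.92
tcp_pos: [0.4981, 0.1309, 0.2029]
orientation: [0.0, 0.782, 0.623, 0.0]
wrist_force: [-0.3, -0.4, 0.3]
finger_gap: 0.0847
grip_force: 0.0
```

```bash
python3 - <<'E'
from h import *
for i in range(4): w=cam("wrist")
p,y,s=tcp();print(p,s["clock"]);t=cam("top");sc=cam("scene")
a=w["img"][0:300,200:500];b=cv2.resize(sc["img"][240:345,370:490],(343,300),interpolation=2)
tt=cv2.resize(t["img"][200:300,170:450],(643,230),interpolation=2)
cv2.imwrite("pics/fin.png",np.vstack([np.hstack([a,b]),tt]))
prof(w,.068,(0,))
for b in bars(w,.068,(.4,.1),(.6,.4)): print(b[0].round(4),b[1].round(3),b[2:],cr(b[0]))
E
```

```text
[0.49706971 0.13215368 0.20166347] 44.1167
0 [-1, -1, -1, -1, -1, -1, -1, 217, 337, 339, 278, 88, 104, 108, 109, 96, 94, 104, 109, 110, 116, 116, 111, 99, 102, 89, 91, 80, 78, 84, 90, 96, 103, 107, 118, 117, 109, 110, 109, 108, 89, 98, 92, 88, 76, 101, 100, 98, 93, 135, 263, 270, 551, 575, 322, 329, 347, 455, 461, 374]
[0.5018 0.2323] 1.352 (np.float32(0.117580794), np.float32(0.063276276), (253, 14, 90, 160)) [-0.0016 -0.0005]
```

View pics/fin.png

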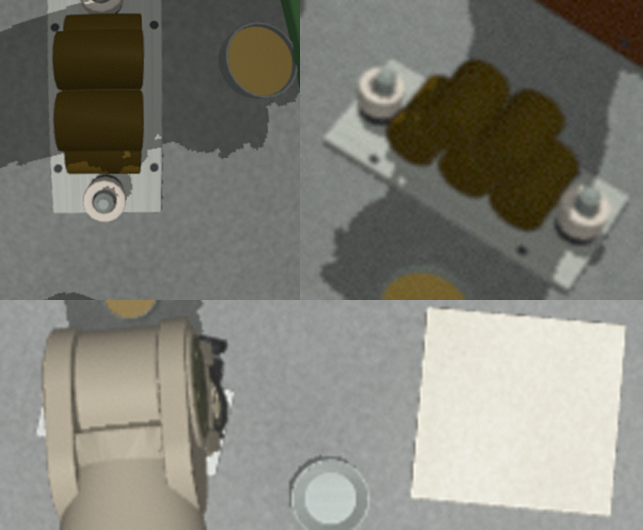

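The final views show the pile of 3 + 2 bars between the two seated rings and the mat empty. The gripper is clear of everything.

```bash
python3 -c "
from workcell import env
print(env.hand_in())"
```

```text
the job is handed in; nothing more can be done
None
```

I put both bumper rings down on the post feet, then piled the five bars on the bench (three below, two saddled above, ends in line to about 1.5 mm), left everything else alone, and handed the job in at about 44 s.

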